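# Load and seal the stopper test chamber

## Task

Put every rubber stopper lying on the worktop into the test chamber, then shut its lid flat, then turn the torque wrench clockwise, seen from above, until it clicks and stop at once, without pulling it on past the click. Last, set the purge valve's lever to the 45 degree mark, the middle long one, and leave the timer, the petri dish and the pen where they are.

Things in the scene. Friction and masses are not known exactly. Their poses are not given: they have to be found in the camera images.
- stopper_white_1_mid (a point): rubber stopper, off-white, a cone 34 mm across its wider end (up) and about 0.8 of that at its foot, 26 mm high; this point is its centre, half-way up, z along its axis to the wider end. Absent in some starts.
- stopper_white_2_mid (a point): rubber stopper, off-white, a cone 28 mm across its wider end (up) and about 0.8 of that at its foot, 24 mm high; this point is its centre, half-way up, z along its axis to the wider end. Absent in some starts.
- stopper_green_mid (a point): rubber stopper, dark green, a cone 33 mm across its wider end (up) and about 0.8 of that at its foot, 27 mm high; this point is its centre, half-way up, z along its axis to the wider end. Absent in some starts.
- stopper_white_3_mid (a point): rubber stopper, off-white, a cone 28 mm across its wider end (up) and about 0.8 of that at its foot, 24 mm high; this point is its centre, half-way up, z along its axis to the wider end. Absent in some starts.
- stopper_green_2_mid (a point): rubber stopper, dark green, a cone 33 mm across its wider end (up) and about 0.8 of that at its foot, 27 mm high; this point is its centre, half-way up, z along its axis to the wider end. Absent in some starts.
- chamber_floor (a point): centre of the inner floor of the open aluminium test chamber, 14 mm above the thin grey mat under the chamber (20 mm above the bare worktop). x points to the lid's hinge (away from the robot), y to the valve, z up. The well is 109 mm along x, 220 mm along y and 41 mm deep; walls 8 mm thick, rim 41 mm above this point. The chamber stands on a base plate 8 mm thick, from -68 to 68 mm in x and -177 to 243 mm in y from this point.
- lid (a joint): opening angle of the chamber's hinged lid, rad: 0 shut flat on the rim, about 1.7 standing open, 1.8 at most. Its hinge is stiff, so it stays where it is left; about 5 N at the free edge moves it. A flat plate 125 mm by 236 mm, 8 mm thick, with a black pull tab (80 mm wide, 8 mm thick) that reaches 22 mm beyond its free edge.
- lid_hinge (a point): middle of the lid's hinge line, on the lid's inner face, at the far rim. The lid's own frame: -x along the lid to its free edge, z out of its outer (upper) face.
- lid_edge (a point): end of the lid's pull tab, 147 mm from the hinge line, middle of its 8 mm thickness; same axes as lid_hinge. At the top while the lid stands open.
- spindle (a joint): angle of the swing clamp's spindle, rad, clockwise from above (tightening) positive. It runs down easily (0.25 N m) while the clamp finger swings in over the lid, and is seated solid once the finger points square across the lid's edge, 0.65 to 1.15 rad after where it starts.
- spindle_axis (a point): on the upright axis of the clamp spindle (its top, with the clamp finger, is 83 mm above the worktop), at the height of the wrench's centre line (54 mm above the worktop).
- wrench (a joint): break-over angle of the torque wrench, rad: 0 while straight. The wrench sits on the spindle for good and turns it. Once the spindle is seated and the pull at the grip reaches about 11 N, its handle breaks over at the neck (36 mm from the spindle axis) with a click, the pull drops, and this angle grows in the tightening direction: 0.05 is a plain click, beyond 0.2 counts as pulled on past it, 0.3 is its solid stop. It springs back to 0 when let go.
- wrench_grip (a point): centre of the torque wrench's black cylindrical grip, 24 mm in diameter and 90 mm long, level, 146 mm from the spindle axis, 54 mm above the worktop. x along the handle away from the spindle, z up.
- lever (a joint): angle of the purge valve's lever, rad: 0 closed, with the lever pointing in the chamber's -x direction (towards the robot), growing clockwise from above to 1.571 (pointing in the chamber's +y direction). Friction (0.12 N m) holds it where it is left. The disc under it has marks every 15 degrees; the long ones are at 0, 45 and 90 degrees.
- lever_pivot (a point): on the lever's upright axis, at the height of the knob's centre (83 mm above the worktop).
- lever_knob (a point): centre of the upright round black knob at the lever's end, 20 mm in diameter, 40 mm high (63 to 103 mm above the worktop), 72 mm from the pivot. The graduated disc, 106 mm across, lies below it, its top 58 mm above the worktop.
- timer: white lab timer 70x62x18 mm, lying on the worktop; a bystander, origin under its centre.
- petri_dish: closed petri dish, 69 mm across, 16 mm high; a bystander, origin under its centre.
- marker_red: marker pen, 136 mm long, lying on the worktop; a bystander, origin under its middle.
There are look-alikes about, which are no part of the job. What is shaped like the part that bears stopper_green_mid but pink is not meant.

How it is judged:
By the outcome, as a careful person would: the job done as asked, in the order asked, and still so for the second after the job is handed in, with the robot touching nothing.
Of stopper_white_1, stopper_white_2, stopper_green, stopper_white_3, stopper_green_2 only 3 to 5 are there at a start; the rules pass over those that are not, and their reading is None.
At some moment in a run one of stopper_white_1, stopper_white_2, stopper_green, stopper_white_3, stopper_green_2 may be knocked a few centimetres aside while the robot is not near it.
Once in a run the grip may slacken for a moment while it holds something.
It also fails if it takes over 210 s, if anything falls off the work surface, if the arm or the gripper's body presses on something with over 40 N, if the wrist force passes 120 N, or if a joint passes its speed limit or range.

## Robot

A 7-joint arm with a two-finger parallel gripper is mounted at the origin on a cart in front of the work surface, level with it; the furniture and walls round the work are solid. World frame = base frame: x ahead of the robot, y to its left, z up, the work surface at z = 0. Lengths are in m, angles in rad, forces in N, time in s.
With the tool pointing down it reaches from about 0.425 to 0.875 m from the base axis. Payload 8.4 kg.
Tool frame: the origin (TCP) lies between the finger pads; the fingertips stand 22 mm ahead of it and the grasp point (between the pads) lies 3 mm ahead of it; z points along the fingers, y is the direction in which the jaws open and shut (so a half turn about z gives the same grasp; the last joint's range is limited). The gripper opens to 85 mm and grips with 20 to 120 N. Pads are 22 mm wide; open, the fingers measure 114 mm over their backs; the gripper's body (76 mm by 85 mm) begins 54 mm behind the grasp point. The pads swing forward as they close: fully open they stand 13 mm farther back than shut.
Start: joints at [1.164, 0.333, 0.04, 1.465, -0.013, 1.343, -0.059], TCP at [0.197, -0.619, 0.253] pointing down, gripper open.
Joint ranges: [-2.58, 2.58], [-0.38, 2.09], [-1.3, 1.39], [0.25, 2.4], [-1.5, 4.64], [0.08, 2.09], [-2.65, 2.65]. Speed limits (rad/s): [2.22, 2.22, 2.79, 2.79, 3.14, 3.14, 3.14].

## Interface

Orientations are given as a unit quaternion [w, x, y, z].
In Python, from plant import robot, camera, camera_model gives the robot as it stands.
- The arm moves only by the tool send_rows, never from a script. Its argument "motion" is a list of rows, each an object of numbers: "hand": the finger opening in cm, from 0 to 8.54; "tx", "ty", "tz": the shift along the tool's x, y, z in cm; "spin": the turn about the tool's z in rad. A call has 1 to 20 rows; each row is the pose to reach, as a shift and turn from the pose commanded when the call began, along the tool's axes at that moment; what a row does not reach only later rows make up. A row lasts 1/8 s, in which the tool goes at most 62.5 mm and 10.7 degrees, less where a joint would pass 70% of its speed; a pose out of reach is approached as far as the arm can. A call with a gripper value outside its range is refused whole. The fingers move at their own pace and stop on an object; "force" is the grip in N (left out, the last holds). Time passes only in rows, so rows that repeat a pose let the fingers close. It gives the time, the measured TCP pose, the force and the opening at its end, in the units of the state.
- robot.sense(): the state, without advancing time (a new reading comes with each control period).
- camera(name): name is "scene" or "side" or "wrist"; returns the picture (480x640x3 uint8, red, green, blue); there is no depth.
- camera_model(name): a dict with "mtx" (3x3 intrinsics, pixels), "R" (3x3) and "t" (3): a world point X has camera coordinates R X + t; the wrist camera has in their place "mount" (4x4, takes a point from camera to tool coordinates, whose origin is the TCP and whose axes are the flange's). Camera axes: x right, y down, z forward; pixel columns grow to the right and rows downward; lengths in m; the calibration is good to about 2 mm. A picture is of the moment at which its call begins: read the wrist's pose just before it. camera_model takes no time and is no camera call.
- robot.job_done(): hands the job in, once; it reports no verdict.
The state is a dict: "clock": time; "joint_positions": joint angles; "qvel": joint speeds; "joint_torque": joint torques, N m; "ee_pos": TCP position; "orientation": TCP orientation; "contact_force": force on the tool from outside, world axes, zero at the start; "torque": the same for the moment, N m; "width": opening from 0.0 (shut) to 1.0 (fully open).
Only numpy, scipy, OpenCV 4.12 (cv2) and the standard library are available. Lean on these libraries where they do the work, as an engineer would, in place of code of your own. Each camera call takes 0.05 s, during which the arm holds its last target.

## Working session

There is one attempt and no reset: what is moved stays moved. The work goes in short steps, Python scripts to look and compute and a tool call to move; the robot and the scene stay as the last step left them, time stands still between calls to the robot, and variables do not carry over. Pictures are saved under pics/ and viewed, and the job is handed in when it is done.

Besides the shell and the picture viewer there is one more tool, called after ">>>" as a command line: name --argument value ..., lists and objects as JSON in quotes. send_rows: Moves the arm, as the interface text tells. Its arguments: {"type":"object","properties":{"motion":{"type":"array","items":{"type":"object","properties":{"hand":{"type":"number"},"tx":{"type":"number"},"ty":{"type":"number"},"tz":{"type":"number"},"spin":{"type":"number"}}}},"force":{"type":"number"}},"required":["motion"]}

```bash
ls; mkdir -p pics; python3 - <<'E'
from plant import robot,camera,camera_model
import cv2
print(robot.sense())
for n in ["scene","side","wrist"]:
    print(n,camera_model(n))
    cv2.imwrite(f"pics/{n}0.png",camera(n)[:,:,::-1])
E
```

```text
pics
{'clock': 0.0, 'joint_positions': array([ 1.16380906,  0.33393615,  0.03988537,  1.46625997, -0.01339463,
        1.34331236, -0.05851887]), 'qvel': array([-0.00027469, -0.00083713,  0.00018863, -0.00011446,  0.00114598,
       -0.00068794, -0.00110258]), 'joint_torque': array([ 4.63538890e-04, -6.58553195e+01,  1.36630341e+00, -4.05551219e+01,
        1.70230167e-02,  1.26975853e-02, -1.12073269e-05]), 'ee_pos': array([ 0.19675743, -0.61906487,  0.25241061]), 'orientation': array([-8.03596932e-04,  9.88184891e-01,  1.53264286e-01, -1.86274493e-04]), 'contact_force': array([ 0.62577439, -0.15841933, -0.01576474]), 'torque': array([ 0.00680437, -0.01731838, -0.01418888]), 'width': 1.0004263316929374}
scene {'mtx': array([[454.39598738,   0.        , 312.98207866],
       [  0.        , 454.39598738, 241.5617096 ],
       [  0.        ,   0.        ,   1.        ]]), 'R': array([[ 0.82188343, -0.56938556,  0.01754185],
       [-0.4330556 , -0.64451045, -0.63013422],
       [ 0.37009523,  0.51030027, -0.77628806]]), 't': array([-0.49413105,  0.28225498,  0.9440617 ])}
side {'mtx': 
[... 178 characters left out ...]
4, -0.36884718, -0.01096805],
       [-0.17555955, -0.4158426 , -0.89233053],
       [ 0.32457261,  0.83128015, -0.45124929]]), 't': array([-0.54886398,  0.15041926,  1.35227734])}
wrist {'mtx': array([[354.23638509,   0.        , 316.07507041],
       [  0.        , 354.23638509, 243.19687483],
       [  0.        ,   0.        ,   1.        ]]), 'mount': array([[-9.38710630e-04, -9.45755468e-01, -3.24877997e-01,
         8.50491720e-02],
       [ 9.99999555e-01, -8.56274933e-04, -3.96713574e-04,
         7.39327700e-04],
       [ 9.70091466e-05, -3.24878225e-01,  9.45755851e-01,
        -1.20866872e-01],
       [ 0.00000000e+00,  0.00000000e+00,  0.00000000e+00,
         1.00000000e+00]])}
```

View pics/scene0.png

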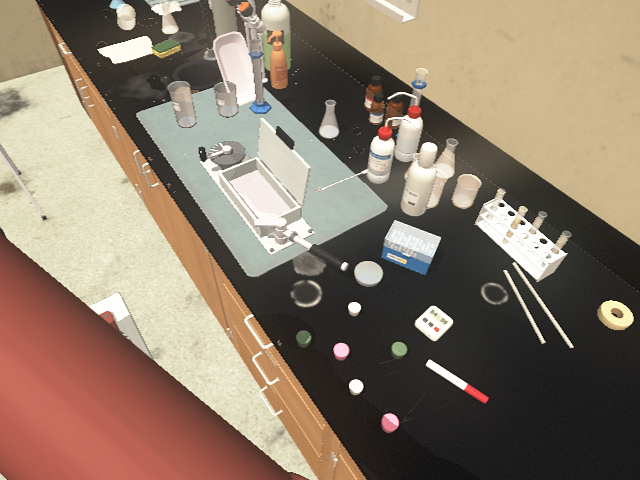

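View pics/side0.png

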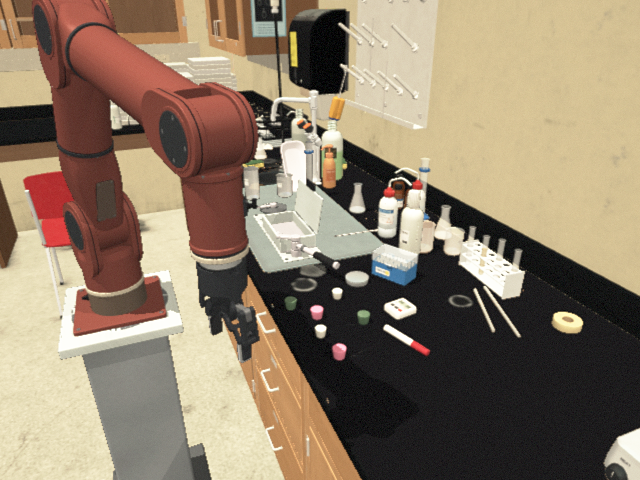

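View pics/wrist0.png

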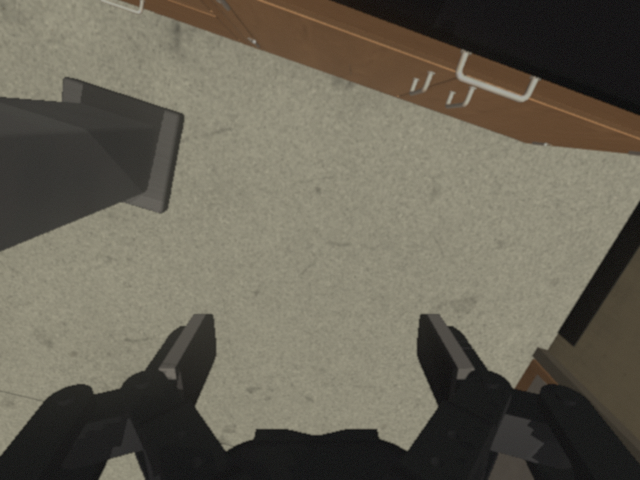

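In the scene picture, the candidates are:
- White stoppers at (354,309) and (356,387).
- Green stoppers at (304,339) and (399,350).
- Pink look-alikes at (341,351) and (390,423), which I won't touch.

The timer is at (434,322), the dish at (368,273) and the pen at (457,381). Next I'll crop and measure.

```bash
cat > h.py <<'E'
import numpy as np, cv2
from plant import robot,camera,camera_model
from scipy.spatial.transform import Rotation as Ro
def wpose(s):
    q=s['orientation'];R=Ro.from_quat([q[1],q[2],q[3],q[0]]).as_matrix();return R,s['ee_pos']
def cam(n,s=None):
    m=camera_model(n)
    if 'R' in m: return m['mtx'],m['R'],m['t']
    R,p=wpose(s or robot.sense()); M=m['mount']
    Rw=R@M[:3,:3]; c=R@M[:3,3]+p
    return m['mtx'],Rw.T,-Rw.T@c
def ray(C,u,v):
    K,R,t=C
    d=R.T@np.linalg.solve(K,[u,v,1.]); return -R.T@t,d/np.linalg.norm(d)
def onz(C,u,v,z):
    o,d=ray(C,u,v); return o+d*(z-o[2])/d[2]
def proj(C,X):
    K,R,t=C; x=K@(R@np.asarray(X,float)+t); return x[:2]/x[2]
def tri(Cs,ps):
    A=np.zeros((3,3));b=np.zeros(3);os=[]
    for C,p in zip(Cs,ps):
        o,d=ray(C,*p);P=np.eye(3)-np.outer(d,d);A+=P;b+=P@o;os.append((o,d))
    X=np.linalg.solve(A,b);return X,[np.linalg.norm((np.eye(3)-np.outer(d,d))@(X-o)) for o,d in os]
def totool(X,s=None):
    R,p=wpose(s or robot.sense()); return R.T@(np.asarray(X)-p)*100
def shot(n,f):
    s=robot.sense();im=camera(n);cv2.imwrite('pics/'+f,im[:,:,::-1]);return s,im
def masks(im):
    h=cv2.cvtColor(im,cv2.COLOR_RGB2HSV)
    return {'green':cv2.inRange(h,(40,60,25),(85,255,160)),'pink':cv2.inRange(h,(150,80,100),(178,255,255)),
    'white':cv2.inRange(h,(0,0,150),(179,70,255))}
def blobs(m,lo,hi):
    n,l,st,c=cv2.connectedComponentsWithStats(m)
    return [(c[i].round(1),st[i]) for i in range(1,n) if lo<st[i][4]<hi]
E
python3 - <<'E'
from h import *
for n in ['scene','side']:
    im=cv2.imread(f'pics/{n}0.png')[:,:,::-1].copy(); C=cam(n)
    for k,m in masks(im).items():
        for c,st in blobs(m,40,400):
            X=onz(C,*c,.014)
            if .3<X[0]<.95 and -.6<X[1]<.2: print(n,k,c,st,X.round(4))
im=cv2.imread('pics/scene0.png')
a=cv2.resize(im[290:440,280:500],None,fx=3.6,fy=3.6,interpolation=2); cv2.imwrite('pics/c1.png',a)
a=cv2.resize(im[110:280,180:380],None,fx=3.5,fy=3.5,interpolation=2); cv2.imwrite('pics/c2.png',a)
E
```

```text
scene green [302.5 339. ] [296 332  15  15 115] [ 0.4354 -0.1987  0.014 ]
scene pink [340.3 353.3] [333 343  17  17  68] [ 0.4836 -0.2721  0.014 ]
scene pink [388.2 424.4] [381 414  18  19 186] [ 0.4716 -0.443   0.014 ]
scene white [393.6 256.9] [386 253  17  10  73] [ 0.7503 -0.1395  0.014 ]
scene white [524.5 307.2] [503 270  43  74 306] [ 0.9062 -0.4208  0.014 ]
scene white [309.4 302.9] [297 297  24  10  73] [ 0.4997 -0.1316  0.014 ]
scene white [353.9 307.9] [348 302  13  14 136] [ 0.5768 -0.2     0.014 ]
scene white [255.7 332.9] [244 314  30  35 177] [ 0.3584 -0.1286  0.014 ]
scene white [340.9 349.5] [334 343  15  14 155] [ 0.49   -0.2658  0.014 ]
scene white [398.8 348.3] [392 342  15  14 154] [ 0.5954 -0.3341  0.014 ]
scene white [262.7 370. ] [252 351  27  34 145] [ 0.3273 -0.2109  0.014 ]
scene white [446.2 374.1] [426 359  42  31 357] [ 0.6385 -0.4339  0.014 ]
scene white [355.6 386.2] [349 379  15  16 169] [ 0.4661 -0.3475  0.014 ]
scene white [391.9 418.4] [385 414  13  12  85] [ 0.485  -0.4384  0.014 ]
scene white [334.1 459.2] [332 453   6  14  42] [ 0.3478 -0.434   
[... 254 characters left out ...]
 343  15  17 169] [ 0.4743 -0.4411  0.014 ]
side white [381.1 270.8] [375 266  15  11  75] [ 0.7545 -0.1358  0.014 ]
side white [356.3 277.3] [346 271  23  14 245] [ 0.6668 -0.1423  0.014 ]
side white [336.8 292.6] [332 288  11  11  91] [ 0.5776 -0.1991  0.014 ]
side white [483.8 309.5] [474 288  21  44 143] [ 0.9048 -0.4281  0.014 ]
side white [316.5 308.6] [311 306  11   7  57] [ 0.494  -0.2526  0.014 ]
side white [363.  313.5] [358 311  11   6  60] [ 0.5991 -0.3214  0.014 ]
side white [263.1 323. ] [256 312  19  21 104] [ 0.3423 -0.2614  0.014 ]
side white [320.3 330.2] [315 324  12  14 118] [ 0.4668 -0.3465  0.014 ]
side white [397.8 334.3] [383 324  30  22 215] [ 0.6377 -0.4356  0.014 ]
```

View pics/c1.png

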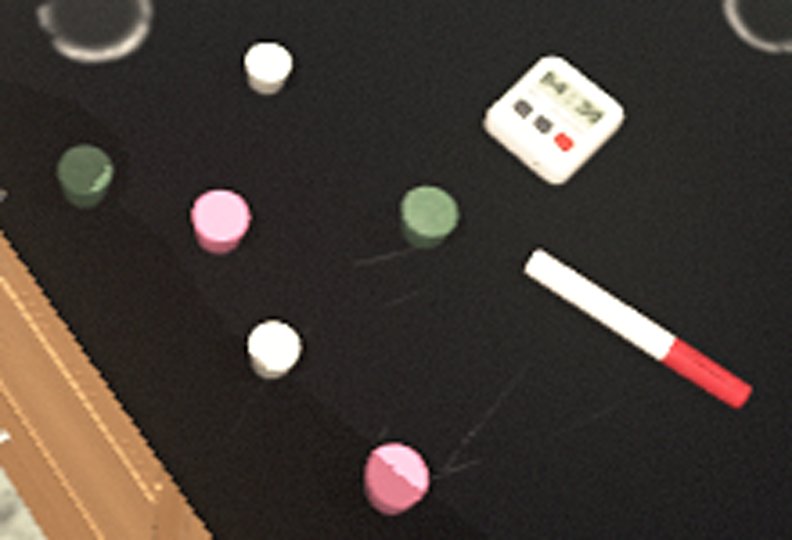

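View pics/c2.png

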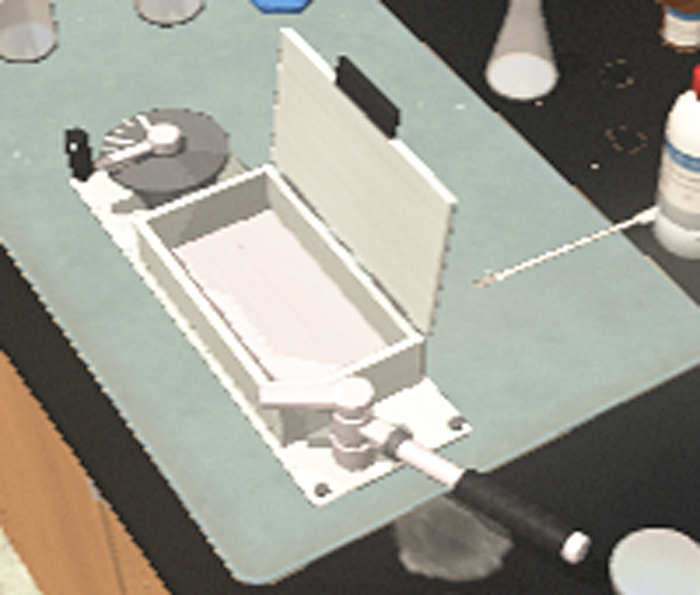

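There are four stoppers: two white and two dark green. Both pinks are excluded. Next I'll crop the chamber larger in both fixed views.

```bash
python3 - <<'E'
import cv2
im=cv2.imread('pics/scene0.png')
cv2.imwrite('pics/c3.png',cv2.resize(im[140:290,190:360],None,fx=4.6,fy=4,interpolation=2))
im=cv2.imread('pics/side0.png')
cv2.imwrite('pics/c4.png',cv2.resize(im[180:280,245:375],None,fx=6,fy=6,interpolation=2))
E
```

```text
(no output)
```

View pics/c4.png

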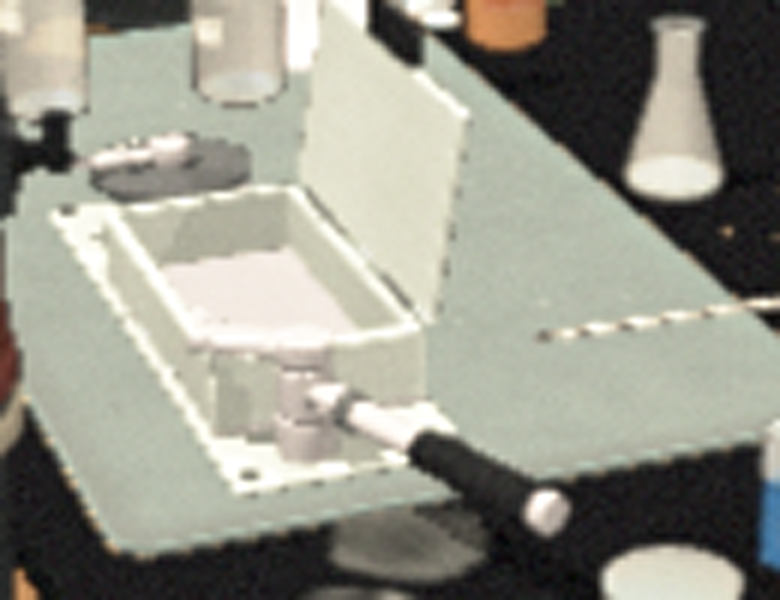

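```bash
python3 - <<'E'
from h import *
S=cam('scene');D=cam('side')
def s(u,v):return (180+u/3.5,110+v/3.5)
def d(u,v):return (245+u/6,180+v/6)
P={'A':(s(138,222),d(107,212),.061),'B':(s(270,167),d(293,187),.061),'C':(s(425,343),d(420,322),.061),
'b1':(s(320,507),d(238,493),.014),'spindletop':(s(353,385),d(303,352),.083),'gripend':(s(575,547),d(548,510),.054),'gripstart':(s(462,485),d(420,445),.054),
'knobtop':(s(75,132),d(52,112),.103),'pivot':(s(163,135),d(178,143),.083),
'fingertip':(s(265,393),d(195,340),.079),'lidfree+y':(s(287,30),d(325,0),.18),'lidfree-y':(s(455,205),d(468,115),.18)}
r={}
for k,(a,b,z) in P.items():
    r[k]=onz(S,*a,z); print(k,r[k].round(3),onz(D,*b,z).round(3),tri([S,D],[a,b])[0].round(3))
for i,j in ('AB','BC'):
    e=r[j]-r[i];print(i,j,np.linalg.norm(e),np.degrees(np.arctan2(e[1],e[0])))
E
```

```text
A [0.512 0.326 0.061] [0.514 0.325 0.061] [0.513 0.327 0.06 ]
B [0.631 0.325 0.061] [0.632 0.318 0.061] [0.635 0.331 0.055]
C [0.627 0.092 0.061] [0.631 0.102 0.061] [0.624 0.086 0.069]
b1 [0.5   0.037 0.014] [0.499 0.033 0.014] [0.501 0.039 0.01 ]
spindletop [0.551 0.069 0.083] [0.542 0.046 0.083] [0.557 0.083 0.065]
gripend [ 0.61  -0.115  0.054] [ 0.613 -0.116  0.054] [ 0.612 -0.115  0.053]
gripstart [ 0.577 -0.029  0.054] [ 0.58  -0.025  0.054] [ 0.577 -0.031  0.057]
knobtop [0.502 0.402 0.103] [0.501 0.396 0.103] [0.504 0.406 0.099]
pivot [0.568 0.383 0.083] [0.572 0.364 0.083] [0.579 0.402 0.067]
fingertip [0.497 0.1   0.079] [0.496 0.091 0.079] [0.5   0.106 0.072]
lidfree+y [0.66 0.33 0.18] [0.655 0.316 0.18 ] [0.664 0.34  0.172]
lidfree-y [0.655 0.095 0.18 ] [0.66  0.101 0.18 ] [0.655 0.093 0.183]
A B 0.11953261528107291 -0.2530027419803282
B C 0.2335613125556211 -91.06016061674676
```

>>> send_rows --motion '[{"tx": 38.5,"ty": -21.2,"tz": -5,"spin": -1.263,"hand": 6},{"tx": 38.5,"ty": -21.2,"tz": -5,"spin": -1.263,"hand": 6},{"tx": 38.5,"ty": -21.2,"tz": -5,"spin": -1.263,"hand": 6},{"tx": 38.5,"ty": -21.2,"tz": -5,"spin": -1.263,"hand": 6},{"tx": 38.5,"ty": -21.2,"tz": -5,"spin": -1.263,"hand": 6},{"tx": 38.5,"ty": -21.2,"tz": -5,"spin": -1.263,"hand": 6},{"tx": 38.5,"ty": -21.2,"tz": -5,"spin": -1.263,"hand": 6},{"tx": 38.5,"ty": -21.2,"tz": -5,"spin": -1.263,"hand": 6},{"tx": 38.5,"ty": -21.2,"tz": -5,"spin": -1.263,"hand": 6},{"tx": 38.5,"ty": -21.2,"tz": -5,"spin": -1.263,"hand": 6},{"tx": 38.5,"ty": -21.2,"tz": -5,"spin": -1.263,"hand": 6},{"tx": 38.5,"ty": -21.2,"tz": -5,"spin": -1.263,"hand": 6},{"tx": 38.5,"ty": -21.2,"tz": -5,"spin": -1.263,"hand": 6}]'

```text
clock: 1.78
ee_pos: [0.4994, -0.3011, 0.3034]
orientation: [0.0, 0.707, 0.707, 0.0]
contact_force: [-0.4, 0.6, -0.0]
width: 0.705
```

```bash
cat >> h.py <<'E'
def look(f,lo=150,hi=6000,z=.013):
    s,im=shot('wrist',f);C=cam('wrist',s)
    print('t',s['clock'],s['ee_pos'].round(4),s['orientation'].round(3),'F',s['contact_force'].round(1),'w',round(s['width'],3))
    for k,m in masks(im).items():
        for c,st in blobs(m,lo,hi):
            X=onz(C,*c,z); print(k,c,st[2:],X.round(4),'tool',totool(X,s).round(2))
    return s,im,C
E
python3 -c "
from h import *
look('w1.png')"
```

```text
t 1.775 [ 0.4994 -0.3011  0.3034] [0.    0.707 0.707 0.   ] F [-0.4  0.6 -0. ] w 0.705
pink [306.  168.9] [ 33  32 169] [ 0.4893 -0.2689  0.013 ] tool [ 3.22 -1.02 29.04]
pink [298.3 301.9] [ 28  31 217] [ 0.4774 -0.4396  0.013 ] tool [-13.85  -2.19  29.04]
white [483.5  38.3] [  70   77 4197] [ 0.6725 -0.1373  0.013 ] tool [16.39 17.3  29.04]
white [564.1  45.2] [ 25  51 476] [ 0.7565 -0.1437  0.013 ] tool [15.76 25.69 29.04]
white [255.6 105.3] [ 29  29 540] [ 0.4355 -0.2009  0.013 ] tool [10.02 -6.4  29.04]
white [390.3 103.9] [ 27  29 604] [ 0.5812 -0.1997  0.013 ] tool [10.14  8.17 29.04]
white [306.  169.8] [ 29  29 643] [ 0.4893 -0.2699  0.013 ] tool [ 3.12 -1.02 29.04]
white [489.6 217. ] [  63   57 2622] [ 0.7085 -0.326   0.013 ] tool [-2.48 20.91 29.04]
white [611.8 227.9] [ 30  38 186] [ 0.8584 -0.3399  0.013 ] tool [-3.86 35.91 29.04]
white [395.6 228.4] [ 27  26 537] [ 0.5969 -0.3401  0.013 ] tool [-3.89  9.76 29.04]
white [288.6 236.6] [ 24  24 472] [ 0.4672 -0.3503  0.013 ] tool [-4.92 -3.22 29.04]
white [426.3 294.1] [ 27  64 877] [ 0.6429 -0.4286  0.013 ] tool [-12.74  14.36  29.04]
white [615. 309.] [ 52  66 569] [ 0.8925 -0.4507  0.013 ] tool [-14.94  39.32  29.04]
white [297.5 308.1] [ 24  22 424] [ 0.4762 -0.4487  0.013 ] tool [-14.76  -2.31  29.04]
white [626.3 346.6] [ 29  43 331] [ 0.9237 -0.5087  0.013 ] tool [-20.74  42.45  29.04]
white [239.1 406.3] [ 14  61 358] [ 0.388  -0.6101  0.013 ] tool [-30.91 -11.12  29.04]
white [171.9 445.8] [ 35  29 736] [ 0.2799 -0.6857  0.013 ] tool [-38.48 -21.92  29.04]
```

View pics/w1.png

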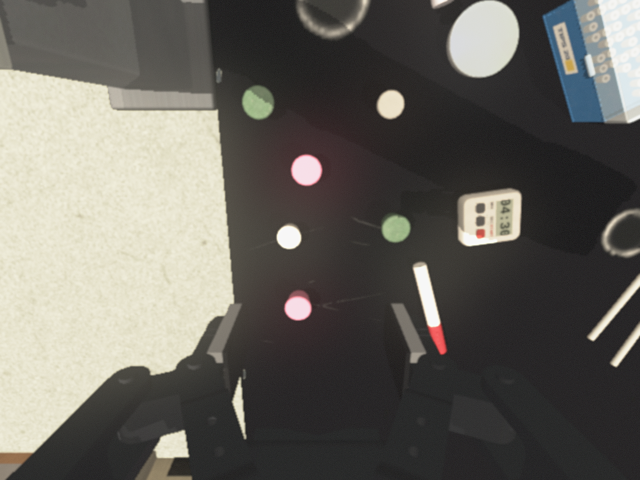

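Wrist view: the greens are at (257,102) and (396,228), the whites at (390,104) and (289,237), and the pinks at (306,170) and (298,308). The positions agree with the fixed cameras within about 3 mm. I'll pick the near white one first.

>>> send_rows --force 40 --motion '[{"tx": -4.7,"ty": -3.2,"tz": 6,"hand": 6},{"tx": -4.7,"ty": -3.2,"tz": 12,"hand": 6},{"tx": -4.7,"ty": -3.2,"tz": 18,"hand": 6},{"tx": -4.7,"ty": -3.2,"tz": 23,"hand": 6},{"tx": -4.7,"ty": -3.2,"tz": 26,"hand": 6},{"tx": -4.7,"ty": -3.2,"tz": 27.6,"hand": 6},{"tx": -4.7,"ty": -3.2,"tz": 27.6,"hand": 6},{"tx": -4.7,"ty": -3.2,"tz": 27.6,"hand": 6},{"tx": -4.7,"ty": -3.2,"tz": 27.6,"hand": 1},{"tx": -4.7,"ty": -3.2,"tz": 27.6,"hand": 1},{"tx": -4.7,"ty": -3.2,"tz": 27.6,"hand": 1},{"tx": -4.7,"ty": -3.2,"tz": 27.6,"hand": 1},{"tx": -4.7,"ty": -3.2,"tz": 27.6,"hand": 1},{"tx": -4.7,"ty": -3.2,"tz": 27.6,"hand": 1},{"tx": -4.7,"ty": -3.2,"tz": 24,"hand": 1},{"tx": -4.7,"ty": -3.2,"tz": 20,"hand": 1},{"tx": -4.7,"ty": -3.2,"tz": 16,"hand": 1},{"tx": -4.7,"ty": -3.2,"tz": 12,"hand": 1}]'

```text
$.motion[0]: bad value
```

```bash
python3 -c "
from h import *
look('w2.png')"
```

```text
t 1.825 [ 0.4995 -0.3009  0.3033] [-0.     0.707  0.707  0.   ] F [-1.1 -0.6 -0.6] w 0.703
pink [306.3 169.6] [ 33  33 167] [ 0.4897 -0.2695  0.013 ] tool [ 3.14 -0.98 29.03]
pink [298.3 301.8] [ 28  30 219] [ 0.4775 -0.4393  0.013 ] tool [-13.84  -2.19  29.03]
white [483.4  38.6] [  70   78 4195] [ 0.6724 -0.1373  0.013 ] tool [16.36 17.29 29.03]
white [563.9  45.2] [ 25  52 473] [ 0.7562 -0.1434  0.013 ] tool [15.76 25.67 29.03]
white [255.4 105.6] [ 29  29 533] [ 0.4352 -0.201   0.013 ] tool [ 9.99 -6.43 29.03]
white [390.2 104.1] [ 27  29 608] [ 0.5811 -0.1997  0.013 ] tool [10.12  8.16 29.03]
white [306.  169.9] [ 29  29 641] [ 0.4893 -0.2698  0.013 ] tool [ 3.11 -1.02 29.03]
white [489.5 217. ] [  63   57 2633] [ 0.7084 -0.3258  0.013 ] tool [-2.48 20.89 29.03]
white [611.7 228.1] [ 30  38 191] [ 0.8584 -0.3398  0.013 ] tool [-3.88 35.89 29.03]
white [395.5 228.5] [ 26  26 537] [ 0.5969 -0.34    0.013 ] tool [-3.9   9.74 29.03]
white [288.4 236.7] [ 25  24 472] [ 0.467  -0.3502  0.013 ] tool [-4.93 -3.25 29.03]
white [426.2 294.2] [ 28  64 882] [ 0.6429 -0.4285  0.013 ] tool [-12.75  14.34  29.03]
white [615. 309.] [ 52  66 570] [ 0.8925 -0.4504  0.013 ] tool [-14.94  39.31  29.03]
white [297.5 308.1] [ 24  22 426] [ 0.4763 -0.4485  0.013 ] tool [-14.76  -2.31  29.03]
white [626.1 346.8] [ 29  43 333] [ 0.9236 -0.5087  0.013 ] tool [-20.76  42.42  29.03]
white [239.  406.2] [ 14  61 351] [ 0.3881 -0.6098  0.013 ] tool [-30.89 -11.13  29.03]
white [171.9 445.8] [ 35  29 737] [ 0.2801 -0.6856  0.013 ] tool [-38.47 -21.92  29.03]
```

View pics/w2.png

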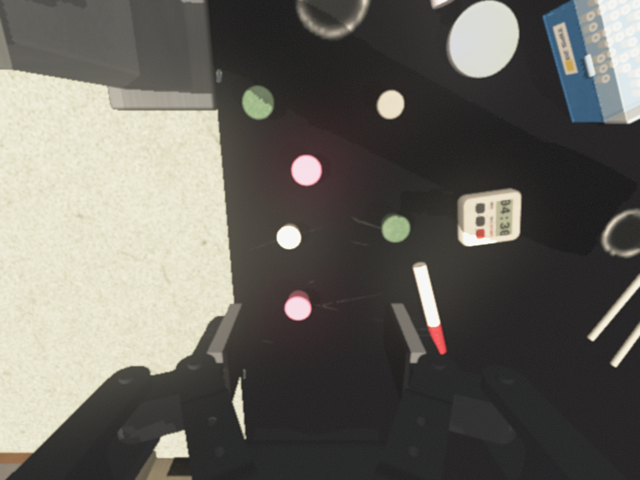

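The call was refused because each row needs a spin value. The scene is unchanged, so I'll resend it with spin.

>>> send_rows --force 40 --motion '[{"tx": -4.7,"ty": -3.2,"tz": 6,"spin": 0,"hand": 6},{"tx": -4.7,"ty": -3.2,"tz": 12,"spin": 0,"hand": 6},{"tx": -4.7,"ty": -3.2,"tz": 18,"spin": 0,"hand": 6},{"tx": -4.7,"ty": -3.2,"tz": 23,"spin": 0,"hand": 6},{"tx": -4.7,"ty": -3.2,"tz": 26,"spin": 0,"hand": 6},{"tx": -4.7,"ty": -3.2,"tz": 27.6,"spin": 0,"hand": 6},{"tx": -4.7,"ty": -3.2,"tz": 27.6,"spin": 0,"hand": 6},{"tx": -4.7,"ty": -3.2,"tz": 27.6,"spin": 0,"hand": 6},{"tx": -4.7,"ty": -3.2,"tz": 27.6,"spin": 0,"hand": 1},{"tx": -4.7,"ty": -3.2,"tz": 27.6,"spin": 0,"hand": 1},{"tx": -4.7,"ty": -3.2,"tz": 27.6,"spin": 0,"hand": 1},{"tx": -4.7,"ty": -3.2,"tz": 27.6,"spin": 0,"hand": 1},{"tx": -4.7,"ty": -3.2,"tz": 27.6,"spin": 0,"hand": 1},{"tx": -4.7,"ty": -3.2,"tz": 27.6,"spin": 0,"hand": 1},{"tx": -4.7,"ty": -3.2,"tz": 24,"spin": 0,"hand": 1},{"tx": -4.7,"ty": -3.2,"tz": 20,"spin": 0,"hand": 1},{"tx": -4.7,"ty": -3.2,"tz": 16,"spin": 0,"hand": 1},{"tx": -4.7,"ty": -3.2,"tz": 12,"spin": 0,"hand": 1}]'

```text
clock: 4.12
ee_pos: [0.4675, -0.3477, 0.185]
orientation: [0.0, 0.707, 0.707, 0.0]
contact_force: [0.8, 0.2, -1.3]
width: 0.295
```

```bash
python3 -c "
from h import *
look('w3.png',9000)"
```

```text
t 4.125 [ 0.4675 -0.3477  0.185 ] [0.    0.707 0.707 0.   ] F [ 0.8  0.2 -1.3] w 0.295
```

View pics/w3.png

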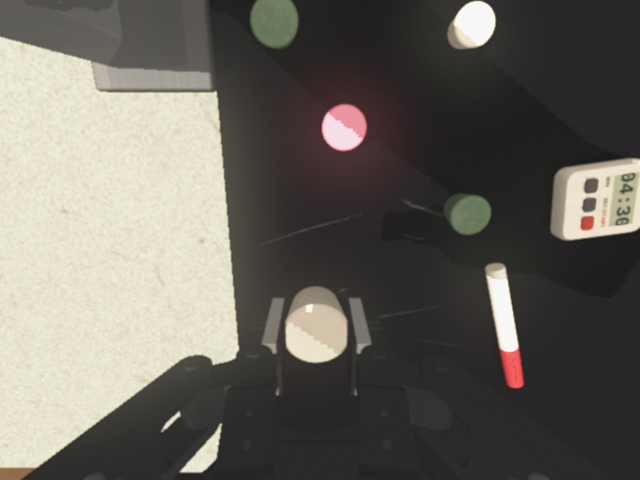

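The white stopper is held at (316,330) with the opening at 25 mm. I'll carry it to just above the chamber and look from there.

>>> send_rows --motion '[{"tx": 61.5,"ty": 10.3,"tz": -2,"spin": 0,"hand": 1},{"tx": 61.5,"ty": 10.3,"tz": -2,"spin": 0,"hand": 1},{"tx": 61.5,"ty": 10.3,"tz": -2,"spin": 0,"hand": 1},{"tx": 61.5,"ty": 10.3,"tz": -2,"spin": 0,"hand": 1},{"tx": 61.5,"ty": 10.3,"tz": -2,"spin": 0,"hand": 1},{"tx": 61.5,"ty": 10.3,"tz": -2,"spin": 0,"hand": 1},{"tx": 61.5,"ty": 10.3,"tz": -2,"spin": 0,"hand": 1},{"tx": 61.5,"ty": 10.3,"tz": -2,"spin": 0,"hand": 1},{"tx": 61.5,"ty": 10.3,"tz": -2,"spin": 0,"hand": 1},{"tx": 61.5,"ty": 10.3,"tz": -2,"spin": 0,"hand": 1},{"tx": 61.5,"ty": 10.3,"tz": -2,"spin": 0,"hand": 1},{"tx": 61.5,"ty": 10.3,"tz": -2,"spin": 0,"hand": 1},{"tx": 61.5,"ty": 10.3,"tz": -2,"spin": 0,"hand": 1},{"tx": 61.5,"ty": 10.3,"tz": -2,"spin": 0,"hand": 1}]'

```text
clock: 5.92
ee_pos: [0.571, 0.2658, 0.2035]
orientation: [0.0, 0.708, 0.706, -0.0]
contact_force: [-0.0, 0.3, 0.3]
width: 0.294
```

```bash
python3 -c "
from h import *
s,im,C=look('w4.png',9000)
# expected projections
c=np.array([.571,.209,0])
for n,p in dict(A=(-.0625,.118,.061),B=(.0625,.118,.061),a=(-.0545,.11,.061),b=(.0545,.11,.061),fa=(-.0545,.11,.02),fb=(.0545,.11,.02)).items(): print(n,proj(C,c+p).round())
"
```

```text
t 5.925 [0.571  0.2658 0.2035] [ 0.     0.708  0.706 -0.   ] F [-0.   0.3  0.3] w 0.294
A [227. 154.]
B [400. 154.]
a [239. 165.]
b [388. 165.]
fa [249. 160.]
fb [379. 159.]
```

View pics/w4.png

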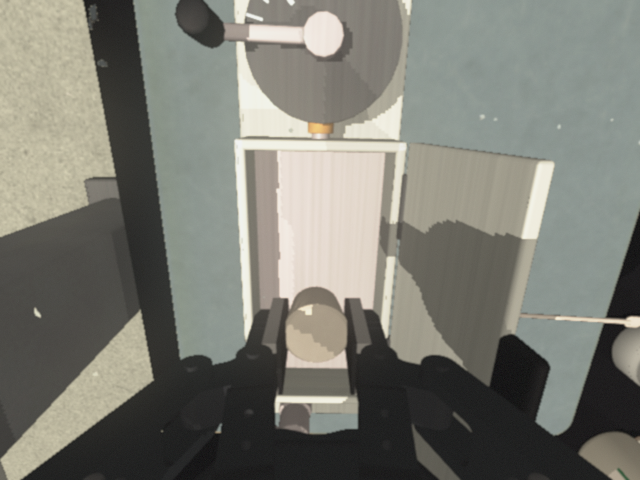

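The wrist view shows the rim corners at (236,142) and (405,142), with the lid on the right and the pull tab at (520,380). I'll refine the chamber pose from these.

```bash
python3 -c "
from h import *
s=robot.sense();C=cam('wrist',s)
for p in [(236,142),(405,142),(246,150),(399,150),(243,310),(391,335),(246,310)]: print(p,onz(C,*p,.061).round(4))
for p in [(323,34)]: print(p,onz(C,*p,.083).round(4))
print(onz(C,193,14,.103))
"
```

```text
(236, 142) [0.5152 0.3357 0.061 ]
(405, 142) [0.6362 0.3354 0.061 ]
(246, 150) [0.522  0.3302 0.061 ]
(399, 150) [0.6323 0.3299 0.061 ]
(243, 310) [0.5108 0.1998 0.061 ]
(391, 335) [0.6368 0.175  0.061 ]
(246, 310) [0.5133 0.1998 0.061 ]
(323, 34) [0.5769 0.399  0.083 ]
[0.50621532 0.40459396 0.103     ]
```

>>> send_rows --motion '[{"tx": 0.6,"ty": 0.3,"tz": 5,"spin": 0,"hand": 1},{"tx": 0.6,"ty": 0.3,"tz": 10,"spin": 0,"hand": 1},{"tx": 0.6,"ty": 0.3,"tz": 13,"spin": 0,"hand": 1},{"tx": 0.6,"ty": 0.3,"tz": 15,"spin": 0,"hand": 1},{"tx": 0.6,"ty": 0.3,"tz": 15.4,"spin": 0,"hand": 1},{"tx": 0.6,"ty": 0.3,"tz": 15.4,"spin": 0,"hand": 1},{"tx": 0.6,"ty": 0.3,"tz": 15.4,"spin": 0,"hand": 1},{"tx": 0.6,"ty": 0.3,"tz": 15.4,"spin": 0,"hand": 5},{"tx": 0.6,"ty": 0.3,"tz": 15.4,"spin": 0,"hand": 5},{"tx": 0.6,"ty": 0.3,"tz": 15.4,"spin": 0,"hand": 5},{"tx": 0.6,"ty": 0.3,"tz": 12,"spin": 0,"hand": 5},{"tx": 0.6,"ty": 0.3,"tz": 8,"spin": 0,"hand": 5},{"tx": 0.6,"ty": 0.3,"tz": 3,"spin": 0,"hand": 5},{"tx": -4,"ty": 0.3,"tz": 0,"spin": 0,"hand": 5},{"tx": -8,"ty": 0.3,"tz": 0,"spin": 0,"hand": 5},{"tx": -8,"ty": 0.3,"tz": 0,"spin": 0,"hand": 5}]'

```text
clock: 7.98
ee_pos: [0.5746, 0.183, 0.2036]
orientation: [0.001, 0.709, 0.705, -0.0]
contact_force: [-0.2, -0.8, 0.2]
width: 0.586
```

```bash
python3 -c "
from h import *
s,im,C=look('w5.png',9000)"
```

```text
t 7.975 [0.5746 0.183  0.2036] [ 0.001  0.709  0.705 -0.   ] F [-0.2 -0.8  0.2] w 0.586
```

View pics/w5.png

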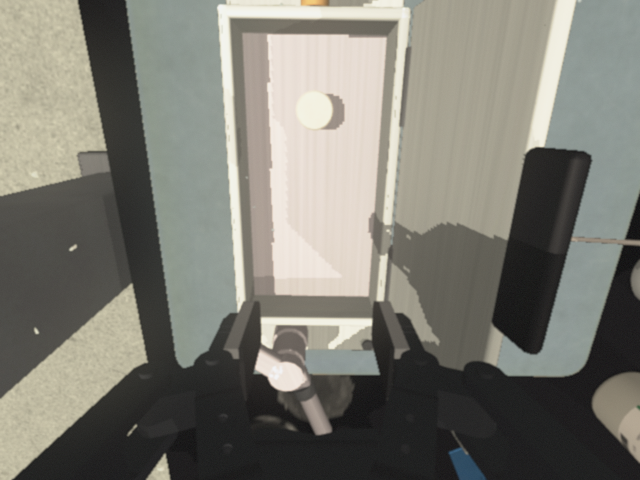

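The first stopper stands in the well at (316,110). All four rim corners are visible, so I'll refine the chamber pose again.

```bash
python3 -c "
from h import *
s=robot.sense();C=cam('wrist',s)
for p in [(219,8),(410,8),(237,327),(386,327)]: print(p,onz(C,*p,.061).round(4))
for p in [(288,376)]: print(p,onz(C,*p,.083).round(4))
for z in (.2,.205):print([onz(C,*p,z).round(3) for p in [(527,150),(590,152),(497,325),(543,352)]])
print(onz(C,316,110,.044))
"
```

```text
(219, 8) [0.5139 0.3378 0.061 ]
(410, 8) [0.6361 0.3373 0.061 ]
(237, 327) [0.5074 0.1029 0.061 ]
(386, 327) [0.6349 0.1023 0.061 ]
(288, 376) [0.5517 0.0699 0.083 ]
[array([0.647, 0.259, 0.2  ]), array([0.669, 0.259, 0.2  ]), array([0.648, 0.191, 0.2  ]), array([0.669, 0.178, 0.2  ])]
[array([0.645, 0.26 , 0.205]), array([0.665, 0.259, 0.205]), array([0.645, 0.194, 0.205]), array([0.666, 0.182, 0.205])]
[0.57570487 0.27692291 0.044     ]
```

>>> send_rows --motion '[{"tx": -36.8,"ty": 0.5,"tz": 0,"spin": 0,"hand": 6},{"tx": -36.8,"ty": 0.5,"tz": 0,"spin": 0,"hand": 6},{"tx": -36.8,"ty": 0.5,"tz": 0,"spin": 0,"hand": 6},{"tx": -36.8,"ty": 0.5,"tz": 0,"spin": 0,"hand": 6},{"tx": -36.8,"ty": 0.5,"tz": 0,"spin": 0,"hand": 6},{"tx": -36.8,"ty": 0.5,"tz": 0,"spin": 0,"hand": 6},{"tx": -36.8,"ty": 0.5,"tz": 0,"spin": 0,"hand": 6},{"tx": -36.8,"ty": 0.5,"tz": 0,"spin": 0,"hand": 6},{"tx": -36.8,"ty": 0.5,"tz": 0,"spin": 0,"hand": 6}]'

```text
clock: 9.15
ee_pos: [0.5791, -0.1783, 0.2033]
orientation: [-0.0, 0.706, 0.708, 0.0]
contact_force: [-0.6, 0.8, 0.0]
width: 0.7
```

```bash
python3 -c "
from h import *
s,im,C=look('w6.png',600,z=.02)"
```

```text
t 9.15 [ 0.5791 -0.1783  0.2033] [-0.     0.706  0.708  0.   ] F [-0.6  0.8  0. ] w 0.7
white [421.4 174.2] [  81   81 5143] [ 0.6701 -0.1369  0.02  ] tool [ 4.1   9.1  18.34]
white [157.6 245.4] [ 36  30 840] [ 0.4364 -0.2016  0.02  ] tool [ -2.3  -14.29  18.33]
white [314.5 245.2] [ 32  31 759] [ 0.5791 -0.2011  0.02  ] tool [-2.290e+00 -1.000e-02  1.833e+01]
white [455.2 344.7] [  46   50 1497] [ 0.7209 -0.3069  0.02  ] tool [-12.92  14.13  18.32]
white [328.7 372.5] [ 31  26 633] [ 0.594  -0.3409  0.02  ] tool [-16.28   1.43  18.32]
white [614.2 413.9] [ 53  62 662] [ 0.9053 -0.3947  0.02  ] tool [-21.76  32.54  18.32]
```

View pics/w6.png

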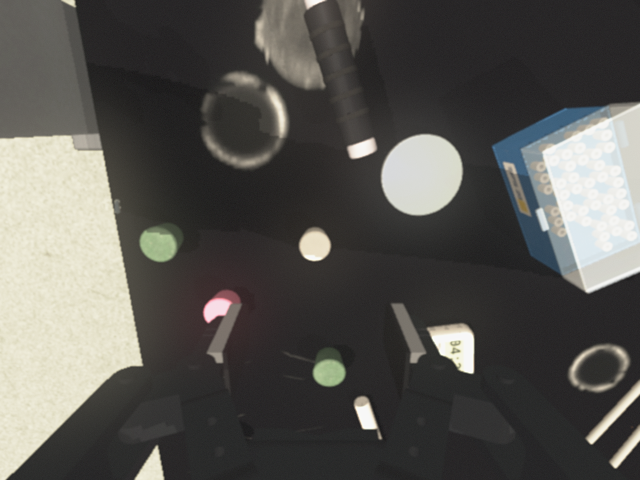

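The white stopper is at (314,245) and the dish at (421,175), clear of the jaws. Picking it now.

>>> send_rows --force 40 --motion '[{"tx": -2.3,"ty": 0,"tz": 6,"spin": 0,"hand": 6},{"tx": -2.3,"ty": 0,"tz": 11,"spin": 0,"hand": 6},{"tx": -2.3,"ty": 0,"tz": 15,"spin": 0,"hand": 6},{"tx": -2.3,"ty": 0,"tz": 17.6,"spin": 0,"hand": 6},{"tx": -2.3,"ty": 0,"tz": 17.6,"spin": 0,"hand": 6},{"tx": -2.3,"ty": 0,"tz": 17.6,"spin": 0,"hand": 6},{"tx": -2.3,"ty": 0,"tz": 17.6,"spin": 0,"hand": 1},{"tx": -2.3,"ty": 0,"tz": 17.6,"spin": 0,"hand": 1},{"tx": -2.3,"ty": 0,"tz": 17.6,"spin": 0,"hand": 1},{"tx": -2.3,"ty": 0,"tz": 17.6,"spin": 0,"hand": 1},{"tx": -2.3,"ty": 0,"tz": 17.6,"spin": 0,"hand": 1},{"tx": -2.3,"ty": 0,"tz": 17.6,"spin": 0,"hand": 1},{"tx": -2.3,"ty": 0,"tz": 14,"spin": 0,"hand": 1},{"tx": -2.3,"ty": 0,"tz": 9,"spin": 0,"hand": 1},{"tx": -2.3,"ty": 0,"tz": 4,"spin": 0,"hand": 1},{"tx": -2.3,"ty": 0,"tz": 0,"spin": 0,"hand": 1}]'

```text
clock: 11.2
ee_pos: [0.5789, -0.2038, 0.2062]
orientation: [0.001, 0.707, 0.707, 0.0]
contact_force: [1.2, -0.7, -1.0]
width: 0.29
```

```bash
python3 -c "
from h import *
C=cam('wrist')
s,im,C=look('w7.png',9000)"
```

```text
t 11.2 [ 0.5789 -0.2038  0.2062] [0.001 0.707 0.707 0.   ] F [ 1.2 -0.7 -1. ] w 0.29
```

View pics/w7.png

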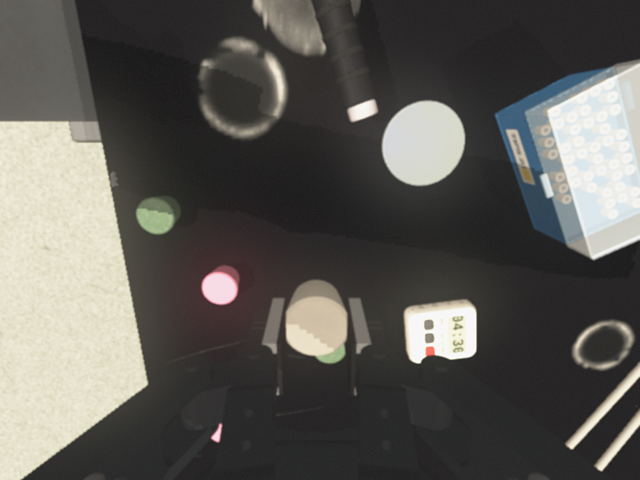

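The second white one is held at (316,320). I'll carry it over and place it.

>>> send_rows --motion '[{"tx": 42.9,"ty": -0.5,"tz": 0,"spin": 0,"hand": 1},{"tx": 42.9,"ty": -0.5,"tz": 0,"spin": 0,"hand": 1},{"tx": 42.9,"ty": -0.5,"tz": 0,"spin": 0,"hand": 1},{"tx": 42.9,"ty": -0.5,"tz": 0,"spin": 0,"hand": 1},{"tx": 42.9,"ty": -0.5,"tz": 0,"spin": 0,"hand": 1},{"tx": 42.9,"ty": -0.5,"tz": 0,"spin": 0,"hand": 1},{"tx": 42.9,"ty": -0.5,"tz": 0,"spin": 0,"hand": 1},{"tx": 42.9,"ty": -0.5,"tz": 0,"spin": 0,"hand": 1},{"tx": 42.9,"ty": -0.5,"tz": 0,"spin": 0,"hand": 1},{"tx": 42.9,"ty": -0.5,"tz": 0,"spin": 0,"hand": 1},{"tx": 42.9,"ty": -0.5,"tz": 5,"spin": 0,"hand": 1},{"tx": 42.9,"ty": -0.5,"tz": 10,"spin": 0,"hand": 1},{"tx": 42.9,"ty": -0.5,"tz": 13,"spin": 0,"hand": 1},{"tx": 42.9,"ty": -0.5,"tz": 15,"spin": 0,"hand": 1},{"tx": 42.9,"ty": -0.5,"tz": 15.4,"spin": 0,"hand": 1},{"tx": 42.9,"ty": -0.5,"tz": 15.4,"spin": 0,"hand": 1},{"tx": 42.9,"ty": -0.5,"tz": 15.4,"spin": 0,"hand": 1}]'

```text
clock: 13.38
ee_pos: [0.5744, 0.2256, 0.0507]
orientation: [0.0, 0.707, 0.707, 0.001]
contact_force: [-0.5, 0.2, -0.2]
width: 0.288
```

>>> send_rows --motion '[{"tx": 0,"ty": 0,"tz": 0,"spin": 0,"hand": 5},{"tx": 0,"ty": 0,"tz": 0,"spin": 0,"hand": 5},{"tx": 0,"ty": 0,"tz": 0,"spin": 0,"hand": 5},{"tx": 0,"ty": 0,"tz": -4,"spin": 0,"hand": 5},{"tx": 0,"ty": 0,"tz": -9,"spin": 0,"hand": 5},{"tx": 0,"ty": 0,"tz": -14,"spin": 0,"hand": 5},{"tx": -40.5,"ty": -13.8,"tz": -15.4,"spin": 0,"hand": 6},{"tx": -40.5,"ty": -13.8,"tz": -15.4,"spin": 0,"hand": 6},{"tx": -40.5,"ty": -13.8,"tz": -15.4,"spin": 0,"hand": 6},{"tx": -40.5,"ty": -13.8,"tz": -15.4,"spin": 0,"hand": 6},{"tx": -40.5,"ty": -13.8,"tz": -15.4,"spin": 0,"hand": 6},{"tx": -40.5,"ty": -13.8,"tz": -15.4,"spin": 0,"hand": 6},{"tx": -40.5,"ty": -13.8,"tz": -15.4,"spin": 0,"hand": 6},{"tx": -40.5,"ty": -13.8,"tz": -15.4,"spin": 0,"hand": 6},{"tx": -40.5,"ty": -13.8,"tz": -15.4,"spin": 0,"hand": 6},{"tx": -40.5,"ty": -13.8,"tz": -15.4,"spin": 0,"hand": 6}]'

```text
clock: 15.38
ee_pos: [0.4361, -0.1784, 0.2033]
orientation: [-0.0, 0.706, 0.708, 0.0]
contact_force: [-0.6, 0.1, 0.2]
width: 0.701
```

```bash
python3 -c "
from h import *
s,im,C=look('w8.png',500,z=.02)
shot('scene','s8.png')"
```

```text
t 15.375 [ 0.4361 -0.1784  0.2033] [-0.     0.706  0.708  0.   ] F [-0.6  0.1  0.2] w 0.701
white [585.1 173.1] [  88   81 5453] [ 0.6662 -0.136   0.02  ] tool [ 4.18 23.02 18.34]
white [318.4 244.3] [ 36  34 935] [ 0.4396 -0.2004  0.02  ] tool [-2.21  0.34 18.33]
white [369.8 313.7] [ 31  29 726] [ 0.49   -0.2719  0.02  ] tool [-9.37  5.36 18.33]
white [574.4 354.1] [  80   62 3937] [ 0.7005 -0.3183  0.02  ] tool [-14.06  26.41  18.33]
white [167.8 459.6] [  57   50 1851] [ 0.2676 -0.4624  0.02  ] tool [-28.37 -16.93  18.33]
```

View pics/w8.png

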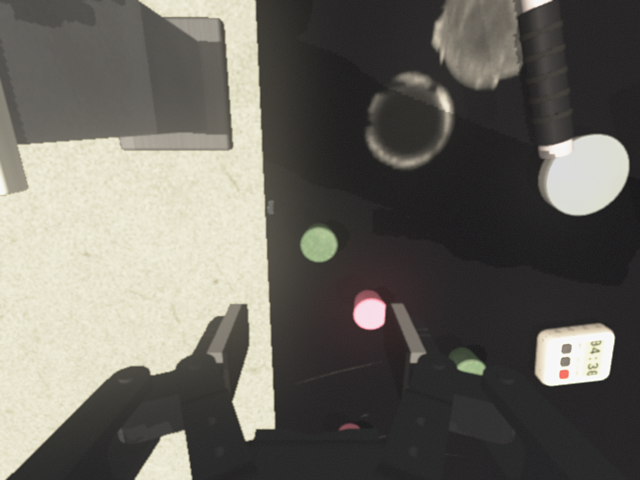

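View pics/s8.png

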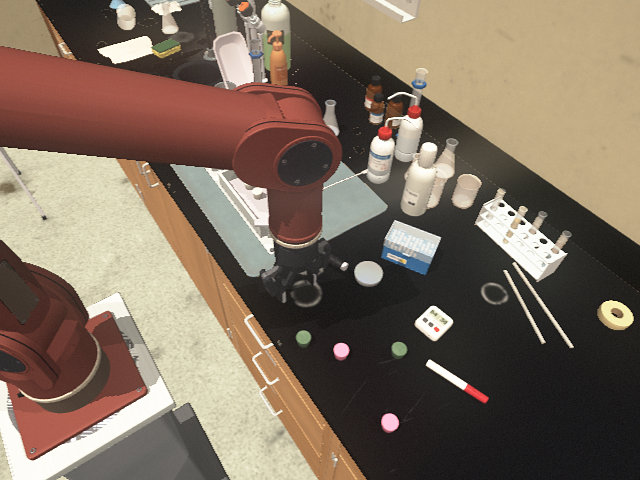

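The green one is at (318,244). The pink at (370,313) is out of the jaws' way, since the gripper drops at y=-0.20. Picking the green.

>>> send_rows --force 40 --motion '[{"tx": -2.2,"ty": 0.2,"tz": 6,"spin": 0,"hand": 6},{"tx": -2.2,"ty": 0.2,"tz": 11,"spin": 0,"hand": 6},{"tx": -2.2,"ty": 0.2,"tz": 15,"spin": 0,"hand": 6},{"tx": -2.2,"ty": 0.2,"tz": 17.6,"spin": 0,"hand": 6},{"tx": -2.2,"ty": 0.2,"tz": 17.6,"spin": 0,"hand": 6},{"tx": -2.2,"ty": 0.2,"tz": 17.6,"spin": 0,"hand": 6},{"tx": -2.2,"ty": 0.2,"tz": 17.6,"spin": 0,"hand": 1},{"tx": -2.2,"ty": 0.2,"tz": 17.6,"spin": 0,"hand": 1},{"tx": -2.2,"ty": 0.2,"tz": 17.6,"spin": 0,"hand": 1},{"tx": -2.2,"ty": 0.2,"tz": 17.6,"spin": 0,"hand": 1},{"tx": -2.2,"ty": 0.2,"tz": 17.6,"spin": 0,"hand": 1},{"tx": -2.2,"ty": 0.2,"tz": 17.6,"spin": 0,"hand": 1},{"tx": -2.2,"ty": 0.2,"tz": 14,"spin": 0,"hand": 1},{"tx": -2.2,"ty": 0.2,"tz": 9,"spin": 0,"hand": 1},{"tx": -2.2,"ty": 0.2,"tz": 4,"spin": 0,"hand": 1},{"tx": -2.2,"ty": 0.2,"tz": 0,"spin": 0,"hand": 1}]'

```text
clock: 17.48
ee_pos: [0.4379, -0.2018, 0.2062]
orientation: [0.001, 0.707, 0.707, 0.0]
contact_force: [-0.5, -0.6, -1.0]
width: 0.352
```

```bash
python3 -c "
from h import *
s,im,C=look('w9.png',9000)"
```

```text
t 17.475 [ 0.4379 -0.2018  0.2062] [0.001 0.707 0.707 0.   ] F [-0.5 -0.6 -1. ] w 0.352
```

View pics/w9.png

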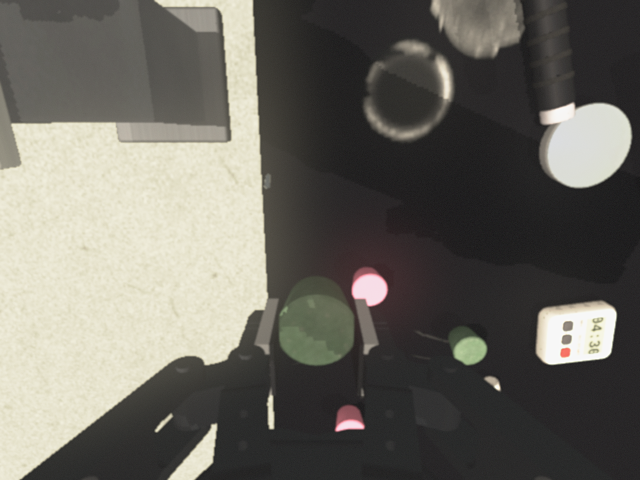

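The green one is held at (316,320). I'll carry and place it.

>>> send_rows --motion '[{"tx": 38.1,"ty": 13.5,"tz": 0,"spin": 0,"hand": 1},{"tx": 38.1,"ty": 13.5,"tz": 0,"spin": 0,"hand": 1},{"tx": 38.1,"ty": 13.5,"tz": 0,"spin": 0,"hand": 1},{"tx": 38.1,"ty": 13.5,"tz": 0,"spin": 0,"hand": 1},{"tx": 38.1,"ty": 13.5,"tz": 0,"spin": 0,"hand": 1},{"tx": 38.1,"ty": 13.5,"tz": 0,"spin": 0,"hand": 1},{"tx": 38.1,"ty": 13.5,"tz": 0,"spin": 0,"hand": 1},{"tx": 38.1,"ty": 13.5,"tz": 0,"spin": 0,"hand": 1},{"tx": 38.1,"ty": 13.5,"tz": 0,"spin": 0,"hand": 1},{"tx": 38.1,"ty": 13.5,"tz": 0,"spin": 0,"hand": 1},{"tx": 38.1,"ty": 13.5,"tz": 5,"spin": 0,"hand": 1},{"tx": 38.1,"ty": 13.5,"tz": 10,"spin": 0,"hand": 1},{"tx": 38.1,"ty": 13.5,"tz": 13,"spin": 0,"hand": 1},{"tx": 38.1,"ty": 13.5,"tz": 15,"spin": 0,"hand": 1},{"tx": 38.1,"ty": 13.5,"tz": 15.5,"spin": 0,"hand": 1},{"tx": 38.1,"ty": 13.5,"tz": 15.5,"spin": 0,"hand": 1},{"tx": 38.1,"ty": 13.5,"tz": 15.5,"spin": 0,"hand": 1}]'

```text
clock: 19.65
ee_pos: [0.5734, 0.1792, 0.0494]
orientation: [0.0, 0.707, 0.707, 0.001]
contact_force: [-0.1, 0.1, 0.8]
width: 0.353
```

>>> send_rows --motion '[{"tx": 0,"ty": 0,"tz": 0,"spin": 0,"hand": 5},{"tx": 0,"ty": 0,"tz": 0,"spin": 0,"hand": 5},{"tx": 0,"ty": 0,"tz": 0,"spin": 0,"hand": 5},{"tx": 0,"ty": 0,"tz": -4,"spin": 0,"hand": 5},{"tx": 0,"ty": 0,"tz": -9,"spin": 0,"hand": 5},{"tx": 0,"ty": 0,"tz": -14,"spin": 0,"hand": 5},{"tx": -49.5,"ty": 2,"tz": -15.4,"spin": 0,"hand": 6},{"tx": -49.5,"ty": 2,"tz": -15.4,"spin": 0,"hand": 6},{"tx": -49.5,"ty": 2,"tz": -15.4,"spin": 0,"hand": 6},{"tx": -49.5,"ty": 2,"tz": -15.4,"spin": 0,"hand": 6},{"tx": -49.5,"ty": 2,"tz": -15.4,"spin": 0,"hand": 6},{"tx": -49.5,"ty": 2,"tz": -15.4,"spin": 0,"hand": 6},{"tx": -49.5,"ty": 2,"tz": -15.4,"spin": 0,"hand": 6},{"tx": -49.5,"ty": 2,"tz": -15.4,"spin": 0,"hand": 6},{"tx": -49.5,"ty": 2,"tz": -15.4,"spin": 0,"hand": 6},{"tx": -49.5,"ty": 2,"tz": -15.4,"spin": 0,"hand": 6},{"tx": -49.5,"ty": 2,"tz": -15.4,"spin": 0,"hand": 6},{"tx": -49.5,"ty": 2,"tz": -15.4,"spin": 0,"hand": 6}]'

```text
clock: 21.9
ee_pos: [0.593, -0.3144, 0.2026]
orientation: [0.0, 0.706, 0.708, 0.0]
contact_force: [-0.6, -0.3, -0.5]
width: 0.704
```

```bash
python3 -c "
from h import *
s,im,C=look('w10.png',500,z=.02)
shot('scene','s10.png')"
```

```text
t 21.9 [ 0.593  -0.3144  0.2026] [0.    0.706 0.708 0.   ] F [-0.6 -0.3 -0.5] w 0.704
white [418.3  17.7] [  92   44 3004] [ 0.6702 -0.1578  0.02  ] tool [15.64  7.75 18.26]
white [189.4 170.4] [  38   36 1058] [ 0.4872 -0.2701  0.02  ] tool [  4.45 -10.58  18.26]
white [440.9 230.7] [  80   73 4462] [ 0.7061 -0.3232  0.02  ] tool [-0.91 11.31 18.26]
white [315.3 246.3] [ 36  34 936] [ 0.5937 -0.3381  0.02  ] tool [-2.37  0.06 18.26]
white [364.4 327.6] [  38   81 1361] [ 0.6422 -0.4231  0.02  ] tool [-10.89   4.89  18.26]
white [607.2 343.9] [ 68  85 940] [ 0.8868 -0.4418  0.02  ] tool [-12.8   29.36  18.27]
white [621.3 389.5] [ 39  56 554] [ 0.9169 -0.4982  0.02  ] tool [-18.44  32.35  18.27]
```

View pics/w10.png

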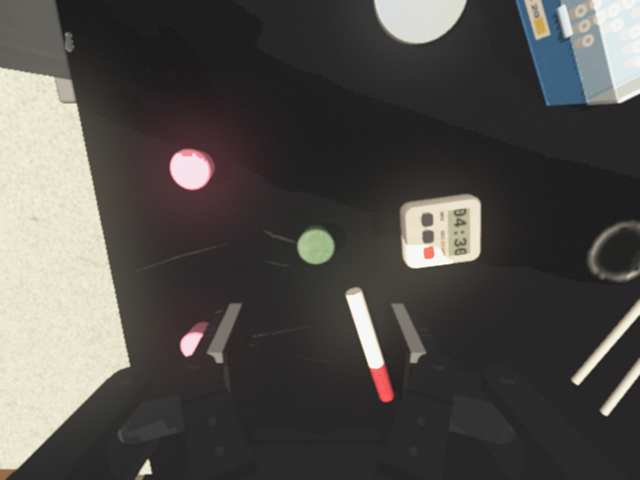

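View pics/s10.png

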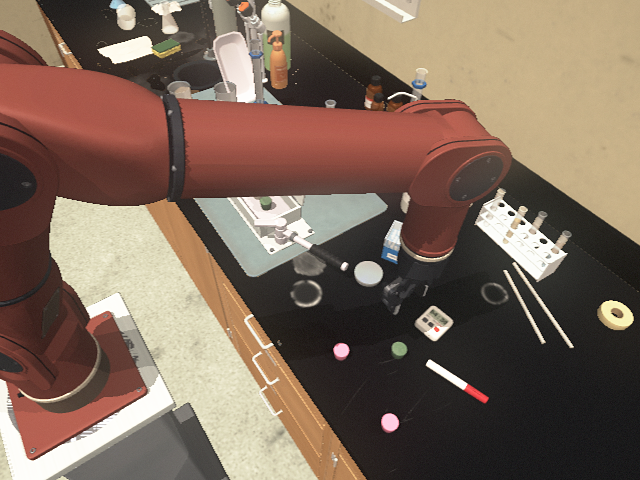

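The last green stopper is at (316,246). The timer (441,231) and the pen's end (354,292) are both clear if I use a narrower opening of 5 cm.

>>> send_rows --force 40 --motion '[{"tx": -2.3,"ty": 0.1,"tz": 6,"spin": 0,"hand": 5},{"tx": -2.3,"ty": 0.1,"tz": 11,"spin": 0,"hand": 5},{"tx": -2.3,"ty": 0.1,"tz": 15,"spin": 0,"hand": 5},{"tx": -2.3,"ty": 0.1,"tz": 17.5,"spin": 0,"hand": 5},{"tx": -2.3,"ty": 0.1,"tz": 17.5,"spin": 0,"hand": 5},{"tx": -2.3,"ty": 0.1,"tz": 17.5,"spin": 0,"hand": 5},{"tx": -2.3,"ty": 0.1,"tz": 17.5,"spin": 0,"hand": 1},{"tx": -2.3,"ty": 0.1,"tz": 17.5,"spin": 0,"hand": 1},{"tx": -2.3,"ty": 0.1,"tz": 17.5,"spin": 0,"hand": 1},{"tx": -2.3,"ty": 0.1,"tz": 17.5,"spin": 0,"hand": 1},{"tx": -2.3,"ty": 0.1,"tz": 17.5,"spin": 0,"hand": 1},{"tx": -2.3,"ty": 0.1,"tz": 17.5,"spin": 0,"hand": 1},{"tx": -2.3,"ty": 0.1,"tz": 14,"spin": 0,"hand": 1},{"tx": -2.3,"ty": 0.1,"tz": 9,"spin": 0,"hand": 1},{"tx": -2.3,"ty": 0.1,"tz": 4,"spin": 0,"hand": 1},{"tx": -2.3,"ty": 0.1,"tz": 0,"spin": 0,"hand": 1}]'

```text
clock: 24.0
ee_pos: [0.5941, -0.3389, 0.206]
orientation: [0.002, 0.707, 0.707, 0.0]
contact_force: [-0.6, -0.4, -0.6]
width: 0.352
```

```bash
python3 -c "
from h import *
s,im,C=look('w11.png',9000)"
```

```text
t 24.0 [ 0.5941 -0.3389  0.206 ] [0.002 0.707 0.707 0.   ] F [-0.6 -0.4 -0.6] w 0.352
```

View pics/w11.png

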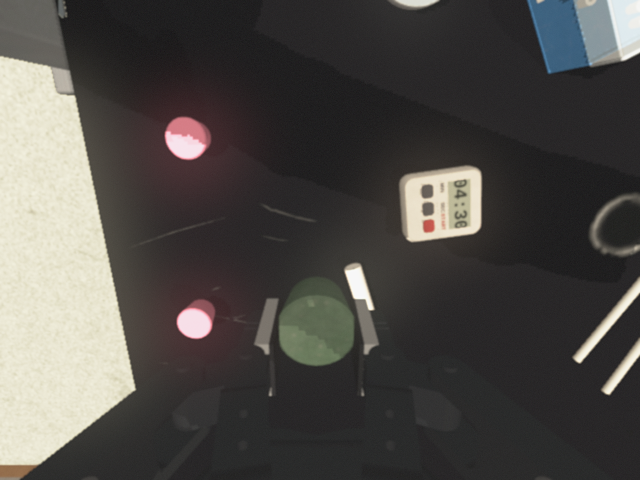

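>>> send_rows --motion '[{"tx": 47.5,"ty": -2,"tz": 0,"spin": 0,"hand": 1},{"tx": 47.5,"ty": -2,"tz": 0,"spin": 0,"hand": 1},{"tx": 47.5,"ty": -2,"tz": 0,"spin": 0,"hand": 1},{"tx": 47.5,"ty": -2,"tz": 0,"spin": 0,"hand": 1},{"tx": 47.5,"ty": -2,"tz": 0,"spin": 0,"hand": 1},{"tx": 47.5,"ty": -2,"tz": 0,"spin": 0,"hand": 1},{"tx": 47.5,"ty": -2,"tz": 0,"spin": 0,"hand": 1},{"tx": 47.5,"ty": -2,"tz": 0,"spin": 0,"hand": 1},{"tx": 47.5,"ty": -2,"tz": 0,"spin": 0,"hand": 1},{"tx": 47.5,"ty": -2,"tz": 0,"spin": 0,"hand": 1},{"tx": 47.5,"ty": -2,"tz": 0,"spin": 0,"hand": 1},{"tx": 47.5,"ty": -2,"tz": 5,"spin": 0,"hand": 1},{"tx": 47.5,"ty": -2,"tz": 10,"spin": 0,"hand": 1},{"tx": 47.5,"ty": -2,"tz": 13,"spin": 0,"hand": 1},{"tx": 47.5,"ty": -2,"tz": 15,"spin": 0,"hand": 1},{"tx": 47.5,"ty": -2,"tz": 15.4,"spin": 0,"hand": 1},{"tx": 47.5,"ty": -2,"tz": 15.4,"spin": 0,"hand": 1},{"tx": 47.5,"ty": -2,"tz": 15.4,"spin": 0,"hand": 1}]'

```text
clock: 26.3
ee_pos: [0.5744, 0.1359, 0.049]
orientation: [0.0, 0.707, 0.707, 0.001]
contact_force: [0.3, -0.8, 0.7]
width: 0.35
```

>>> send_rows --motion '[{"tx": 0,"ty": 0,"tz": 0,"spin": 0,"hand": 5},{"tx": 0,"ty": 0,"tz": 0,"spin": 0,"hand": 5},{"tx": 0,"ty": 0,"tz": 0,"spin": 0,"hand": 5},{"tx": 0,"ty": 0,"tz": -4,"spin": 0,"hand": 5},{"tx": 0,"ty": 0,"tz": -9,"spin": 0,"hand": 5},{"tx": 0,"ty": 0,"tz": -14,"spin": 0,"hand": 5},{"tx": 0,"ty": 0,"tz": -20,"spin": 0,"hand": 1},{"tx": 0,"ty": 0,"tz": -26,"spin": 0,"hand": 1},{"tx": 0,"ty": 0,"tz": -31,"spin": 0,"hand": 1},{"tx": 0,"ty": 0,"tz": -31,"spin": 0,"hand": 1},{"tx": 0,"ty": 0,"tz": -31,"spin": 0,"hand": 1},{"tx": 0,"ty": 0,"tz": -31,"spin": 0,"hand": 1}]'

```text
clock: 27.8
ee_pos: [0.5732, 0.1359, 0.3567]
orientation: [-0.001, 0.707, 0.707, -0.001]
contact_force: [0.1, 0.3, -0.1]
width: 0.12
```

```bash
python3 -c "
from h import *
s,im,C=look('w12.png',9000)
shot('scene','s12.png')
shot('side','d12.png')"
```

```text
t 27.8 [0.5732 0.1359 0.3567] [-0.001  0.707  0.707 -0.001] F [ 0.1  0.3 -0.1] w 0.12
```

View pics/w12.png

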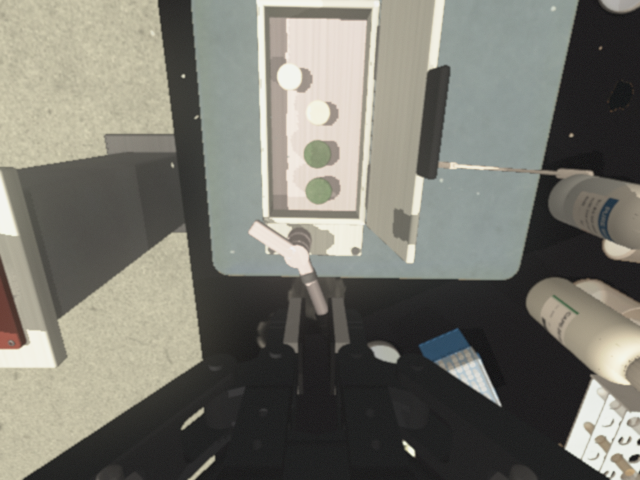

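View pics/s12.png

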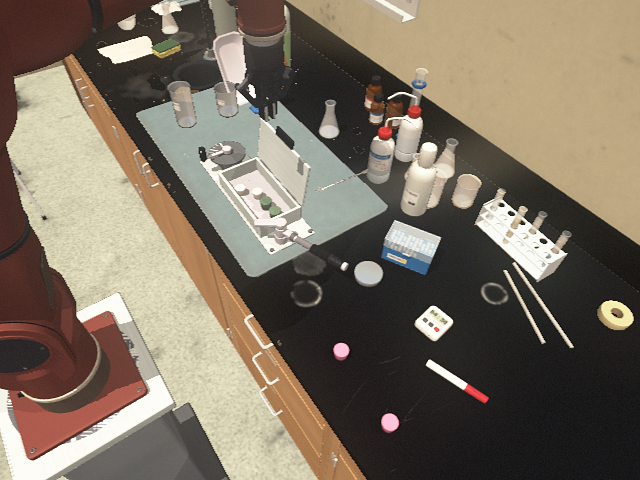

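View pics/d12.png

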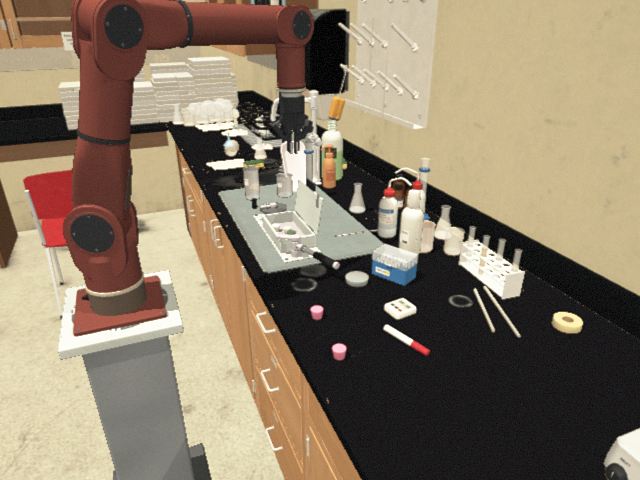

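All four stoppers are in the well: white at (289,76) and (318,112), green at (318,152) and (318,190). One white was nudged but stays inside. No others are left on the worktop. Before closing the lid I'll measure the lid tab, the nozzle tip near it, and the clamp finger.

```bash
python3 - <<'E'
from h import *
s=robot.sense();C=cam('wrist',s);S=cam('scene');D=cam('side')
im=cv2.imread('pics/w12.png');cv2.imwrite('pics/c5.png',cv2.resize(im[200:320,230:420],None,fx=4,fy=4,interpolation=2))
cv2.imwrite('pics/c6.png',cv2.resize(im[40:280,360:460],None,fx=3,fy=2.4,interpolation=2))
print('nozzle',tri([S,D],[(319,190),(335,235.8)]),tri([C,S],[(440,165),(319,190)]),tri([C,S,D],[(440,165),(319,190),(335,235.8)]))
for p in [(255,232),(299,255),(249,222)]: print(p,onz(C,*p,.083).round(4))
for p in [(258,1),(379,3),(262,222),(363,222)]: print(p,onz(C,*p,.061).round(4))
E
```

```text
nozzle (array([0.73297268, 0.16296995, 0.00875469]), [np.float64(0.0016884978788478018), np.float64(0.001688497878847757)]) (array([0.73653206, 0.16549026, 0.00589532]), [np.float64(9.214480456942068e-05), np.float64(9.214480456921154e-05)]) (array([0.73495766, 0.16559394, 0.00685419]), [np.float64(0.00109302870956206), np.float64(0.001405116707979363), np.float64(0.0023058419259256286)])
(255, 232) [0.5029 0.0976 0.083 ]
(299, 255) [0.5538 0.0689 0.083 ]
(249, 222) [0.4967 0.1097 0.083 ]
(258, 1) [0.5158 0.3345 0.061 ]
(379, 3) [0.6379 0.3326 0.061 ]
(262, 222) [0.5082 0.1036 0.061 ]
(363, 222) [0.6314 0.1035 0.061 ]
```

View pics/c5.png

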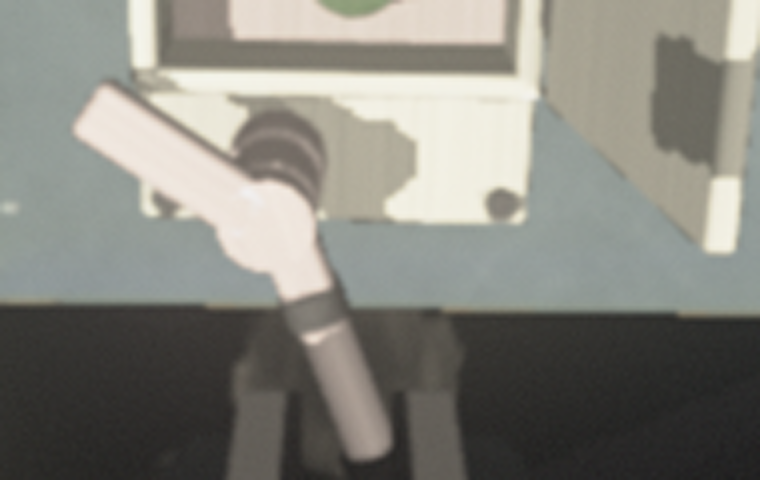

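View pics/c6.png

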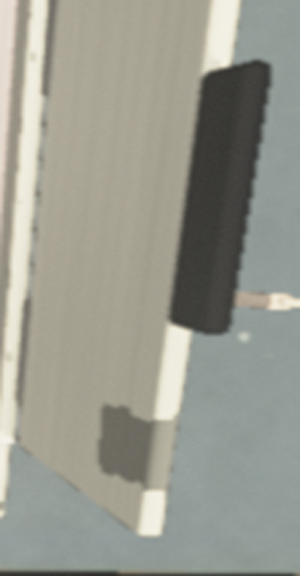

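The near object by the tab is only a swab lying on the mat, not at tab height. The clamp finger barely reaches the lid corner, so I'll close gently and watch the force. First the shut fingers go behind the lid.

>>> send_rows --force 30 --motion '[{"tx": 8.1,"ty": 13.1,"tz": 0,"spin": 0,"hand": 0},{"tx": 8.1,"ty": 13.1,"tz": 0,"spin": 0,"hand": 0},{"tx": 8.1,"ty": 13.1,"tz": 0,"spin": 0,"hand": 0},{"tx": 8.1,"ty": 13.1,"tz": 0,"spin": 0,"hand": 0},{"tx": 8.1,"ty": 13.1,"tz": 0,"spin": 0,"hand": 0},{"tx": 8.1,"ty": 13.1,"tz": 5,"spin": 0,"hand": 0},{"tx": 8.1,"ty": 13.1,"tz": 10,"spin": 0,"hand": 0},{"tx": 8.1,"ty": 13.1,"tz": 15.2,"spin": 0,"hand": 0},{"tx": 8.1,"ty": 13.1,"tz": 15.2,"spin": 0,"hand": 0},{"tx": 8.1,"ty": 13.1,"tz": 15.2,"spin": 0,"hand": 0}]'

```text
clock: 29.2
ee_pos: [0.7053, 0.217, 0.2095]
orientation: [0.001, 0.707, 0.707, 0.001]
contact_force: [-0.3, -0.3, 0.4]
width: 0.003
```

```bash
python3 -c "
from h import *
s,im,C=look('w13.png',9000)
s,im=shot('scene','s13.png')
cv2.imwrite('pics/c7.png',cv2.resize(im[90:260,180:380,::-1],None,fx=3.5,fy=3.5))"
```

```text
t 29.2 [0.7053 0.217  0.2095] [0.001 0.707 0.707 0.001] F [-0.3 -0.3  0.4] w 0.003
```

View pics/w13.png

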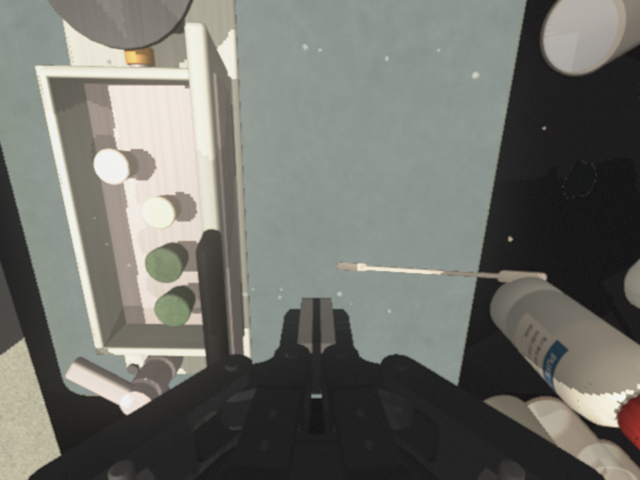

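View pics/c7.png

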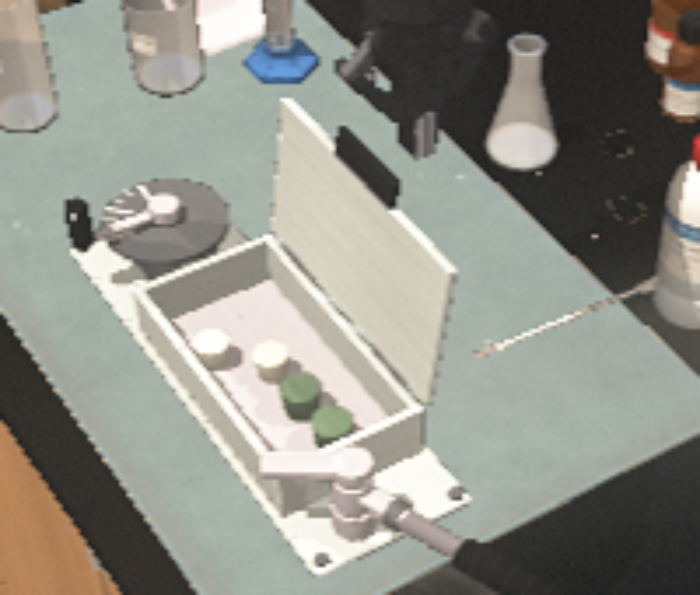

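>>> send_rows --motion '[{"tx": 0,"ty": -2,"tz": 0.3,"spin": 0,"hand": 0},{"tx": 0,"ty": -3,"tz": 0.2,"spin": 0,"hand": 0},{"tx": 0,"ty": -4.3,"tz": 0.1,"spin": 0,"hand": 0},{"tx": 0,"ty": -5.8,"tz": 0,"spin": 0,"hand": 0},{"tx": 0,"ty": -7.4,"tz": 0.2,"spin": 0,"hand": 0},{"tx": 0,"ty": -8.9,"tz": 0.4,"spin": 0,"hand": 0},{"tx": 0,"ty": -10.4,"tz": 0.9,"spin": 0,"hand": 0},{"tx": 0,"ty": -11.8,"tz": 1.5,"spin": 0,"hand": 0},{"tx": 0,"ty": -11.8,"tz": 1.5,"spin": 0,"hand": 0}]'

```text
clock: 30.42
ee_pos: [0.5857, 0.2173, 0.1918]
orientation: [0.0, 0.707, 0.707, -0.0]
contact_force: [-0.1, -0.1, -0.5]
width: -0.006
```

```bash
python3 -c "
from h import *
s,im,C=look('w14.png',9000)
s,im=shot('scene','s14.png')
cv2.imwrite('pics/c8.png',cv2.resize(im[90:260,180:380,::-1],None,fx=3.5,fy=3.5))"
```

```text
t 30.425 [0.5857 0.2173 0.1918] [ 0.     0.707  0.707 -0.   ] F [-0.1 -0.1 -0.5] w -0.006
```

View pics/c8.png

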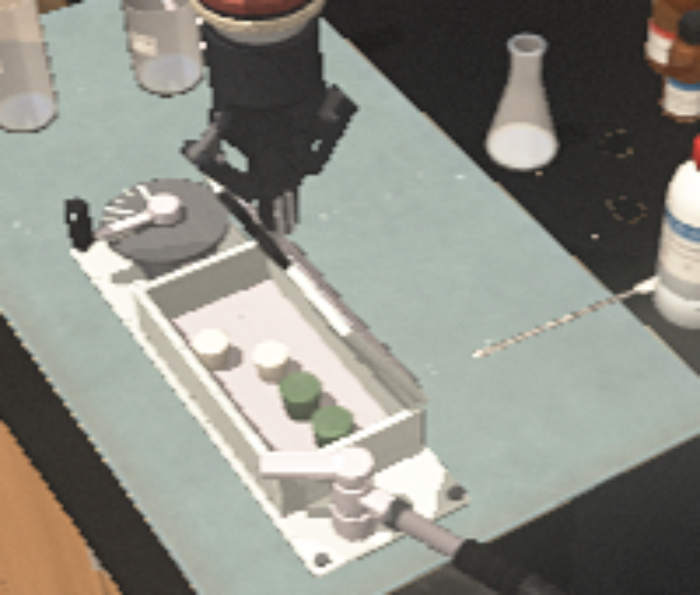

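The lid is following the fingers and is about half down. Continuing along the arc.

>>> send_rows --motion '[{"tx": 0,"ty": -1.2,"tz": 0.9,"spin": 0,"hand": 0},{"tx": 0,"ty": -2.4,"tz": 1.9,"spin": 0,"hand": 0},{"tx": 0,"ty": -3.4,"tz": 3,"spin": 0,"hand": 0},{"tx": 0,"ty": -4.4,"tz": 4.3,"spin": 0,"hand": 0},{"tx": 0,"ty": -5.1,"tz": 5.6,"spin": 0,"hand": 0},{"tx": 0,"ty": -5.7,"tz": 7.1,"spin": 0,"hand": 0},{"tx": 0,"ty": -6.1,"tz": 8.6,"spin": 0,"hand": 0},{"tx": 0,"ty": -6.1,"tz": 8.6,"spin": 0,"hand": 0}]'

```text
clock: 31.52
ee_pos: [0.5246, 0.2166, 0.1037]
orientation: [-0.001, 0.707, 0.707, -0.001]
contact_force: [-0.2, -0.2, 0.4]
width: 0.0
```

```bash
python3 -c "
from h import *
s,im,C=look('w15.png',9000)
s,im=shot('scene','s15.png')
cv2.imwrite('pics/c9.png',cv2.resize(im[90:260,180:380,::-1],None,fx=3.5,fy=3.5))"
```

```text
t 31.525 [0.5246 0.2166 0.1037] [-0.001  0.707  0.707 -0.001] F [-0.2 -0.2  0.4] w 0.0
```

View pics/c9.png

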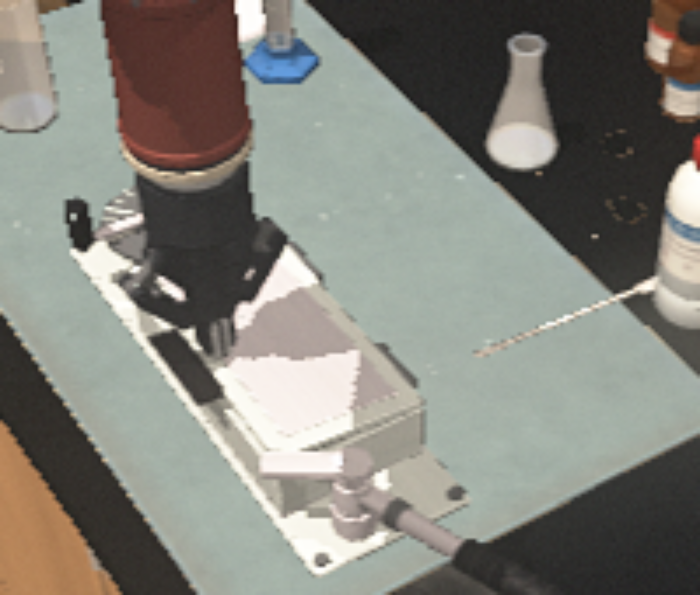

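View pics/w15.png

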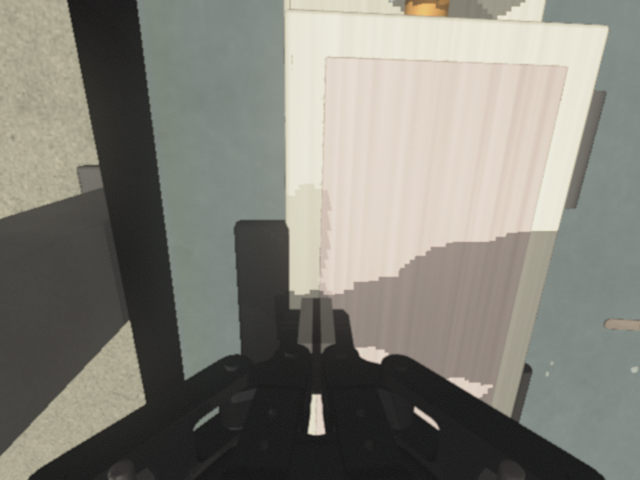

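The lid is almost shut. Now I'll press it down slowly.

>>> send_rows --motion '[{"tx": 0,"ty": 0,"tz": 0.5,"spin": 0,"hand": 0},{"tx": 0,"ty": 0,"tz": 0.9,"spin": 0,"hand": 0},{"tx": 0,"ty": 0,"tz": 1.3,"spin": 0,"hand": 0},{"tx": 0,"ty": 0,"tz": 1.5,"spin": 0,"hand": 0},{"tx": 0,"ty": 0,"tz": 1.5,"spin": 0,"hand": 0}]'

```text
clock: 32.25
ee_pos: [0.5256, 0.2173, 0.0913]
orientation: [0.0, 0.707, 0.707, -0.0]
contact_force: [-5.9, -2.6, 13.1]
width: -0.001
```

>>> send_rows --motion '[{"tx": 0,"ty": 0,"tz": 0.1,"spin": 0,"hand": 0},{"tx": 0,"ty": 0,"tz": 0.1,"spin": 0,"hand": 0},{"tx": 0,"ty": 0,"tz": -4,"spin": 0,"hand": 0},{"tx": 0,"ty": 0,"tz": -9,"spin": 0,"hand": 0},{"tx": -4,"ty": 0,"tz": -14,"spin": 0,"hand": 0},{"tx": -8,"ty": 2,"tz": -19,"spin": 0,"hand": 0},{"tx": -8,"ty": 2,"tz": -19,"spin": 0,"hand": 0},{"tx": -8,"ty": 2,"tz": -19,"spin": 0,"hand": 0}]'

```text
clock: 33.25
ee_pos: [0.5456, 0.1372, 0.28]
orientation: [-0.0, 0.707, 0.707, 0.0]
contact_force: [0.4, -0.1, -0.6]
width: -0.001
```

```bash
python3 -c "
from h import *
s,im,C=look('w16.png',9000)
s,im=shot('side','d16.png')
cv2.imwrite('pics/c10.png',cv2.resize(im[180:290,235:395,::-1],None,fx=5,fy=5))"
```

```text
t 33.25 [0.5456 0.1372 0.28  ] [-0.     0.707  0.707  0.   ] F [ 0.4 -0.1 -0.6] w -0.001
```

View pics/w16.png

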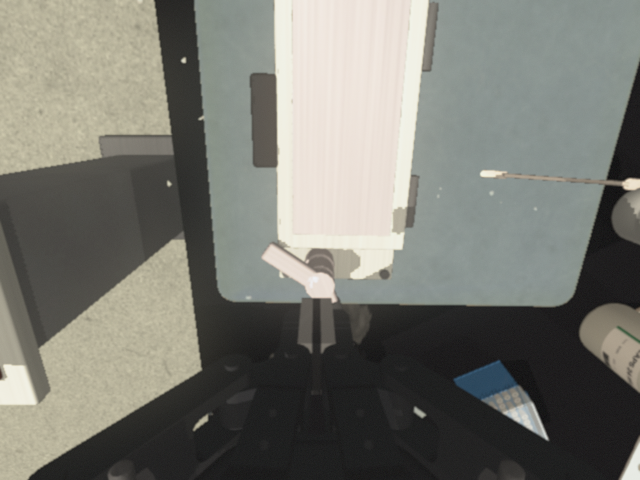

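View pics/c10.png

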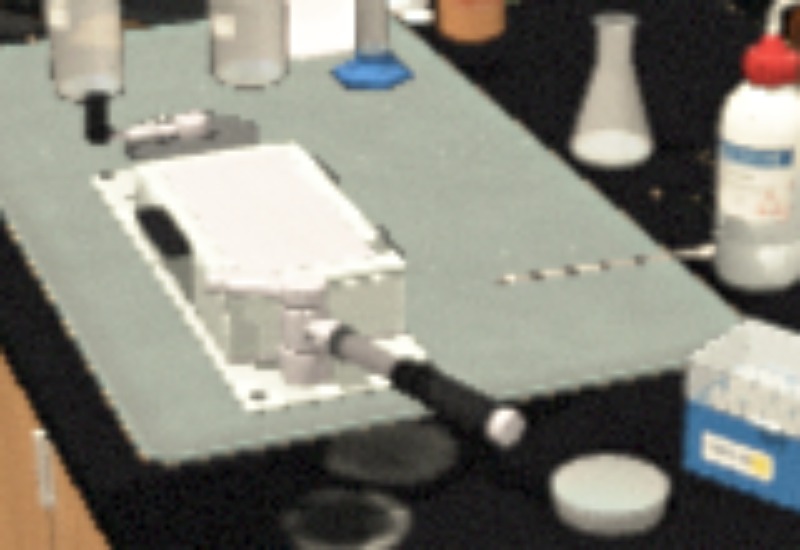

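The lid lies flat and the wrench is untouched. Its grip end cap is at (505,427) in the crop. I'll hover above the grip, aligned with it, and measure the spindle axis and handle line from there.

>>> send_rows --force 60 --motion '[{"tx": -21,"ty": 5.1,"tz": 0,"spin": -0.31,"hand": 5},{"tx": -21,"ty": 5.1,"tz": 0,"spin": -0.31,"hand": 5},{"tx": -21,"ty": 5.1,"tz": 0,"spin": -0.31,"hand": 5},{"tx": -21,"ty": 5.1,"tz": 0,"spin": -0.31,"hand": 5},{"tx": -21,"ty": 5.1,"tz": 4,"spin": -0.31,"hand": 5},{"tx": -21,"ty": 5.1,"tz": 8,"spin": -0.31,"hand": 5},{"tx": -21,"ty": 5.1,"tz": 8,"spin": -0.31,"hand": 5},{"tx": -21,"ty": 5.1,"tz": 8,"spin": -0.31,"hand": 5}]'

```text
clock: 34.35
ee_pos: [0.597, -0.0717, 0.2013]
orientation: [0.0, 0.589, 0.808, 0.0]
contact_force: [-0.7, -0.4, 0.6]
width: 0.585
```

```bash
python3 -c "
from h import *
s,im,C=look('w17.png',9000)"
```

```text
t 34.35 [ 0.597  -0.0717  0.2013] [0.    0.589 0.808 0.   ] F [-0.7 -0.4  0.6] w 0.585
```

View pics/w17.png

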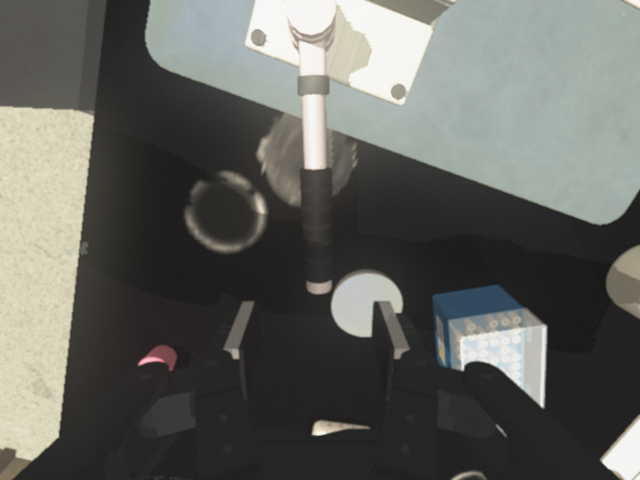

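```bash
python3 -c "
from h import *
s=robot.sense();C=cam('wrist',s)
for p,z in [((318,288),.054),((318,230),.054),((316,170),.054),((314,100),.054),((311,12),.083),((367,303),.016)]:
  X=onz(C,*p,z); print(p,X.round(4),totool(X,s).round(2))
"
```

```text
(318, 288) [ 0.6153 -0.1177  0.054 ] [-4.9   0.28 14.79]
(318, 230) [ 0.5997 -0.0694  0.054 ] [ 0.18  0.27 14.79]
(316, 170) [ 0.5839 -0.0252  0.054 ] [ 4.87  0.12 14.79]
(314, 100) [0.5677 0.0208 0.054 ] [ 9.74 -0.02 14.79]
(311, 12) [0.5521 0.0643 0.083 ] [14.36 -0.16 11.88]
(367, 303) [ 0.6716 -0.1363  0.016 ] [-8.39  5.06 18.6 ]
```

The grip centre sits at tool (0.2, 0.25) cm, in line with the handle, and the spindle axis is about 14.6 cm ahead, as it should be. I'll lower the open jaws astride the grip.

>>> send_rows --motion '[{"tx": 0.2,"ty": 0.2,"tz": 6,"spin": 0,"hand": 5},{"tx": 0.2,"ty": 0.2,"tz": 10,"spin": 0,"hand": 5},{"tx": 0.2,"ty": 0.2,"tz": 13,"spin": 0,"hand": 5},{"tx": 0.2,"ty": 0.2,"tz": 14.3,"spin": 0,"hand": 5},{"tx": 0.2,"ty": 0.2,"tz": 14.3,"spin": 0,"hand": 5},{"tx": 0.2,"ty": 0.2,"tz": 14.3,"spin": 0,"hand": 5}]'

```text
clock: 35.15
ee_pos: [0.5991, -0.0702, 0.0591]
orientation: [0.001, 0.589, 0.808, 0.001]
contact_force: [-0.7, -0.4, 0.2]
width: 0.591
```

```bash
python3 -c "
from h import *
s,im,C=look('w18.png',9000)
import math
q=s['orientation'];print('toolx yaw',math.degrees(2*math.atan2(q[2],q[1])))"
```

```text
t 35.15 [ 0.5991 -0.0702  0.0591] [0.001 0.589 0.808 0.001] F [-0.7 -0.4  0.2] w 0.591
toolx yaw 107.75803813061611
```

View pics/w18.png

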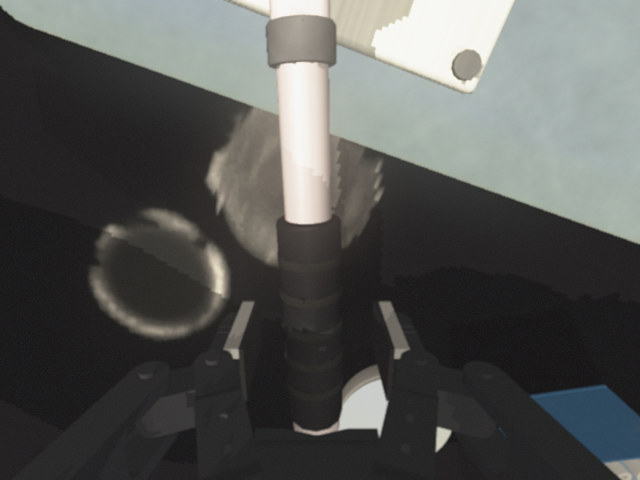

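The jaws straddle the grip. Next I'll work out arc rows for turning about the spindle axis with the pad following behind the handle.

```bash
cat > arc.py <<'E'
from h import *
import math,sys
A=np.array([.551,.067])
def yaw(s=None):
    q=(s or robot.sense())['orientation']; return 2*math.atan2(q[2],q[1])
def rows(deltas,cmd=None,r=.1465,off=.013):
    # deltas: extra cw handle-rotation from present tool yaw
    s=robot.sense();R,p=wpose(s);y0=yaw(s)
    for d in deltas:
        y=y0-d; ex=np.array([math.cos(y),math.sin(y)]);ey=np.array([ex[1],-ex[0]])
        P=A-r*ex-off*ey
        e0=np.array([math.cos(y0),math.sin(y0)]);f0=np.array([e0[1],-e0[0]])
        v=P-p[:2]; print('tx %.2f ty %.2f spin %.3f'%(v@e0*100,v@f0*100,d))
if __name__=='__main__':
    s=robot.sense();print(s['ee_pos'],math.degrees(yaw(s)),s['contact_force'].round(1),s['torque'].round(2))
    rows([float(x) for x in sys.argv[1:]])
E
python3 arc.py 0 .07 .14 .21 .28 .35 .42 .49
```

```text
[ 0.59900876 -0.07031562  0.05902314] 107.75300755418797 [-0.7  0.6 -0.3] [-0.01 -0.03 -0.  ]
tx -0.11 ty -1.69 spin 0.000
tx 0.02 ty -2.71 spin 0.070
tx 0.22 ty -3.72 spin 0.140
tx 0.48 ty -4.71 spin 0.210
tx 0.82 ty -5.68 spin 0.280
tx 1.23 ty -6.63 spin 0.350
tx 1.69 ty -7.55 spin 0.420
tx 2.23 ty -8.43 spin 0.490
```

>>> send_rows --motion '[{"tx": 0,"ty": -0.8,"tz": 0,"spin": 0,"hand": 5},{"tx": -0.1,"ty": -1.7,"tz": 0,"spin": 0,"hand": 5},{"tx": 0,"ty": -2.7,"tz": 0,"spin": 0.07,"hand": 5},{"tx": 0.2,"ty": -3.7,"tz": 0,"spin": 0.14,"hand": 5},{"tx": 0.5,"ty": -4.7,"tz": 0,"spin": 0.21,"hand": 5},{"tx": 0.8,"ty": -5.7,"tz": 0,"spin": 0.28,"hand": 5},{"tx": 1.2,"ty": -6.6,"tz": 0,"spin": 0.35,"hand": 5},{"tx": 1.2,"ty": -6.6,"tz": 0,"spin": 0.35,"hand": 5},{"tx": 1.2,"ty": -6.6,"tz": 0,"spin": 0.35,"hand": 5}]'

```text
clock: 36.33
ee_pos: [0.5314, -0.0792, 0.0575]
orientation: [0.0, 0.721, 0.693, -0.0]
contact_force: [-0.2, 0.6, 0.7]
width: 0.586
```

```bash
python3 arc.py 0 .05 .1 .15 .2; python3 -c "
from h import *
s,im,C=look('w19.png',9000)
shot('scene','s19.png')"
```

```text
[ 0.53137536 -0.07924632  0.05747018] 87.7794168054315 [-0.2  0.6  0.7] [-0.02  0.01 -0.02]
tx 0.04 ty 0.09 spin 0.000
tx 0.12 ty -0.64 spin 0.050
tx 0.24 ty -1.36 spin 0.100
tx 0.40 ty -2.08 spin 0.150
tx 0.59 ty -2.79 spin 0.200
t 36.325 [ 0.5314 -0.0792  0.0575] [ 0.     0.721  0.693 -0.   ] F [-0.2  0.6  0.7] w 0.586
```

View pics/w19.png

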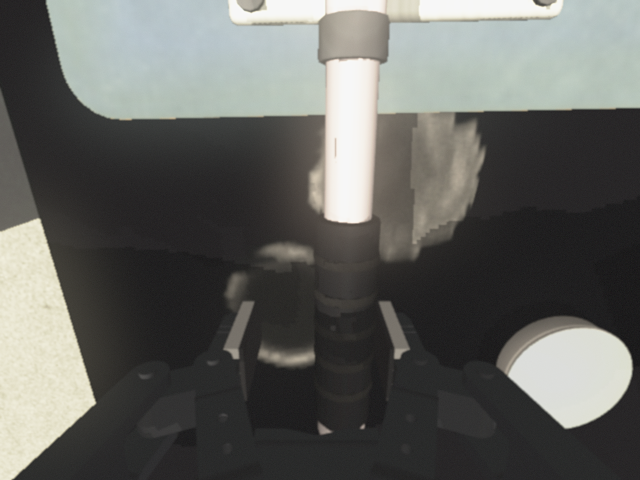

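View pics/s19.png

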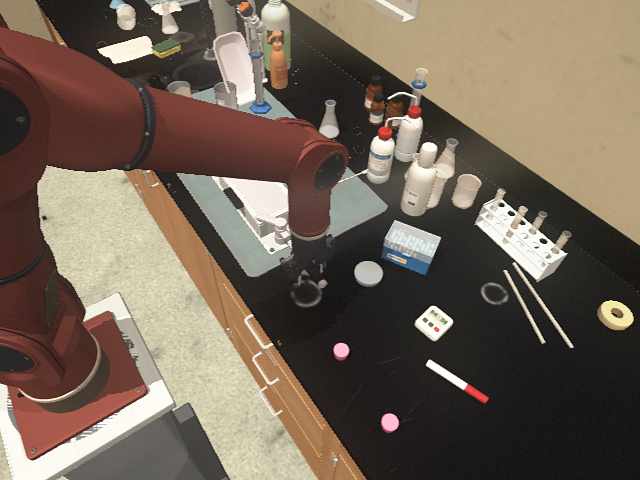

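It turns smoothly, about 0.35 rad so far, with almost no force. It can seat no earlier than 0.65 rad, so I'll go to about 0.55.

>>> send_rows --motion '[{"tx": 0.1,"ty": -0.6,"tz": 0,"spin": 0.05,"hand": 5},{"tx": 0.2,"ty": -1.4,"tz": 0,"spin": 0.1,"hand": 5},{"tx": 0.4,"ty": -2.1,"tz": 0,"spin": 0.15,"hand": 5},{"tx": 0.6,"ty": -2.8,"tz": 0,"spin": 0.2,"hand": 5},{"tx": 0.6,"ty": -2.8,"tz": 0,"spin": 0.2,"hand": 5}]'

```text
clock: 37.05
ee_pos: [0.5036, -0.0719, 0.0573]
orientation: [-0.0, 0.786, 0.618, -0.0]
contact_force: [-0.4, -0.6, 0.2]
width: 0.585
```

```bash
python3 arc.py 0 .03 .06 .09 .12 .15 .18; python3 -c "
from h import *
s,im,C=look('w20.png',9000)
s,im=shot('side','d20.png')
cv2.imwrite('pics/c11.png',cv2.resize(im[180:290,235:395,::-1],None,fx=5,fy=5))"
```

```text
[ 0.50356537 -0.07185525  0.05734332] 76.29984466317651 [-0.4 -0.6  0.2] [0.02 0.01 0.02]
tx -0.04 ty 0.02 spin 0.000
tx 0.01 ty -0.42 spin 0.030
tx 0.07 ty -0.86 spin 0.060
tx 0.14 ty -1.29 spin 0.090
tx 0.22 ty -1.72 spin 0.120
tx 0.32 ty -2.15 spin 0.150
tx 0.43 ty -2.58 spin 0.180
t 37.05 [ 0.5036 -0.0719  0.0573] [-0.     0.786  0.618 -0.   ] F [-0.4 -0.6  0.2] w 0.585
```

View pics/w20.png

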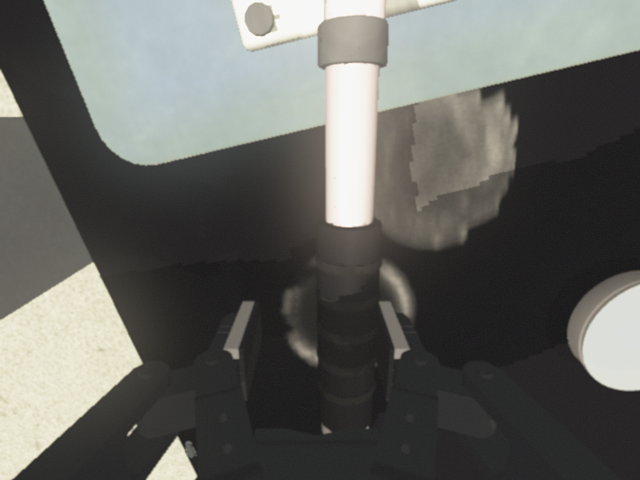

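View pics/c11.png

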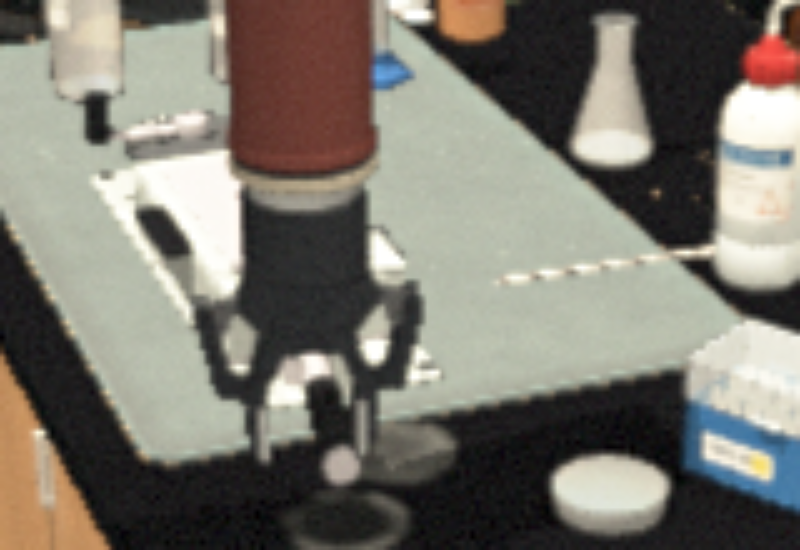

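>>> send_rows --motion '[{"tx": 0,"ty": -0.4,"tz": 0,"spin": 0.03,"hand": 5},{"tx": 0.1,"ty": -0.9,"tz": 0,"spin": 0.06,"hand": 5},{"tx": 0.1,"ty": -1.3,"tz": 0,"spin": 0.09,"hand": 5},{"tx": 0.1,"ty": -1.3,"tz": 0,"spin": 0.09,"hand": 5}]'

```text
clock: 37.65
ee_pos: [0.4908, -0.0676, 0.0573]
orientation: [-0.0, 0.814, 0.581, -0.0]
contact_force: [-0.2, -0.9, 0.4]
width: 0.586
```

```bash
python3 arc.py 0 .03 .06 .09
```

```text
[ 0.49078163 -0.06763384  0.05732651] 71.07418306797778 [-0.2 -0.9  0.4] [ 0.05  0.03 -0.  ]
tx 0.04 ty 0.03 spin 0.000
tx 0.08 ty -0.41 spin 0.030
tx 0.14 ty -0.85 spin 0.060
tx 0.21 ty -1.28 spin 0.090
```

>>> send_rows --motion '[{"tx": 0.1,"ty": -0.4,"tz": 0,"spin": 0.03,"hand": 5},{"tx": 0.1,"ty": -0.4,"tz": 0,"spin": 0.03,"hand": 5}]'

```text
clock: 37.9
ee_pos: [0.4874, -0.0655, 0.0573]
orientation: [-0.0, 0.822, 0.569, -0.0]
contact_force: [-0.1, -0.1, 0.1]
width: 0.587
```

>>> send_rows --motion '[{"tx": 0.1,"ty": -0.4,"tz": 0,"spin": 0.03,"hand": 5},{"tx": 0.1,"ty": -0.4,"tz": 0,"spin": 0.03,"hand": 5}]'

```text
clock: 38.15
ee_pos: [0.484, -0.063, 0.0573]
orientation: [-0.0, 0.831, 0.556, -0.0]
contact_force: [0.4, 1.0, -0.1]
width: 0.585
```

```bash
python3 arc.py 0 .03 .06 .09
```

```text
[ 0.48404582 -0.06299686  0.05728528] 67.62379432011399 [ 0.4  1.  -0.1] [-0.02 -0.03 -0.04]
tx -0.08 ty -0.06 spin 0.000
tx -0.03 ty -0.50 spin 0.030
tx 0.02 ty -0.93 spin 0.060
tx 0.10 ty -1.37 spin 0.090
```

>>> send_rows --motion '[{"tx": 0,"ty": -0.45,"tz": 0,"spin": 0.03,"hand": 5},{"tx": 0,"ty": -0.45,"tz": 0,"spin": 0.03,"hand": 5}]'

```text
clock: 38.4
ee_pos: [0.4798, -0.0612, 0.0573]
orientation: [-0.0, 0.839, 0.544, -0.0]
contact_force: [-0.4, -0.5, -0.1]
width: 0.588
```

>>> send_rows --motion '[{"tx": 0,"ty": -0.45,"tz": 0,"spin": 0.03,"hand": 5},{"tx": 0,"ty": -0.45,"tz": 0,"spin": 0.03,"hand": 5}]'

```text
clock: 38.65
ee_pos: [0.4757, -0.0595, 0.0573]
orientation: [-0.0, 0.847, 0.531, -0.0]
contact_force: [0.9, 0.7, -0.6]
width: 0.583
```

```bash
python3 arc.py 0 .03 .06 .09; python3 -c "
from h import *
s,im,C=look('w21.png',9000)
shot('scene','s21.png')"
```

```text
[ 0.47572995 -0.05947861  0.05730872] 64.18754773457248 [ 0.9  0.7 -0.6] [ 0.02 -0.01 -0.05]
tx 0.01 ty -0.03 spin 0.000
tx 0.06 ty -0.47 spin 0.030
tx 0.12 ty -0.91 spin 0.060
tx 0.19 ty -1.34 spin 0.090
t 38.65 [ 0.4757 -0.0595  0.0573] [-0.     0.847  0.531 -0.   ] F [ 0.9  0.7 -0.6] w 0.583
```

View pics/w21.png

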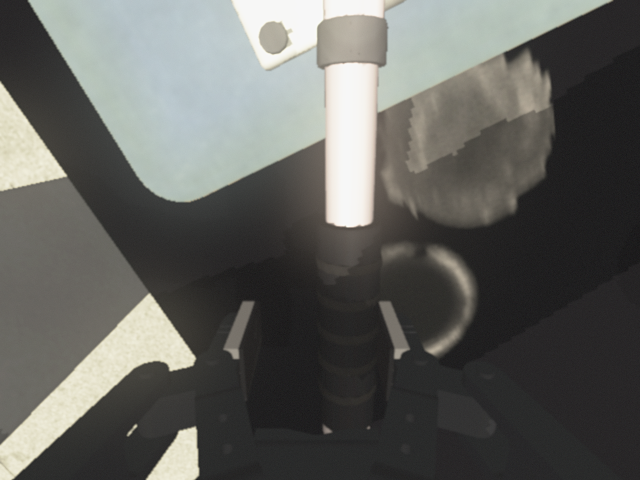

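View pics/s21.png

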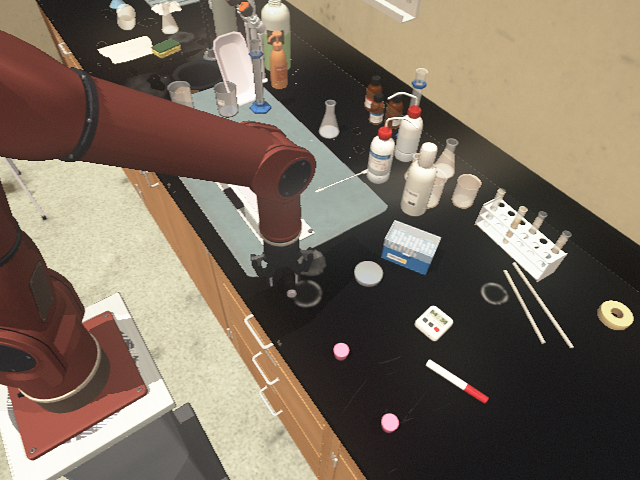

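The handle is still straight and following the pad. I'll continue in small steps.

>>> send_rows --motion '[{"tx": 0.05,"ty": -0.45,"tz": 0,"spin": 0.03,"hand": 5},{"tx": 0.05,"ty": -0.45,"tz": 0,"spin": 0.03,"hand": 5}]'

```text
clock: 39.0
ee_pos: [0.4719, -0.0572, 0.0573]
orientation: [-0.0, 0.855, 0.518, -0.0]
contact_force: [-0.1, -0.7, 0.3]
width: 0.588
```

>>> send_rows --motion '[{"tx": 0.05,"ty": -0.45,"tz": 0,"spin": 0.03,"hand": 5},{"tx": 0.05,"ty": -0.45,"tz": 0,"spin": 0.03,"hand": 5}]'

```text
clock: 39.25
ee_pos: [0.4682, -0.0545, 0.0573]
orientation: [-0.0, 0.863, 0.506, -0.0]
contact_force: [0.4, 0.2, -0.2]
width: 0.587
```

```bash
python3 arc.py 0 .03
```

```text
[ 0.46815246 -0.05450223  0.05731129] 60.75051284237794 [ 0.4  0.2 -0.2] [0.03 0.02 0.01]
tx -0.00 ty -0.01 spin 0.000
tx 0.04 ty -0.45 spin 0.030
```

>>> send_rows --motion '[{"tx": 0.05,"ty": -0.45,"tz": 0,"spin": 0.03,"hand": 5},{"tx": 0.05,"ty": -0.45,"tz": 0,"spin": 0.03,"hand": 5}]'

```text
clock: 39.5
ee_pos: [0.4645, -0.0518, 0.0573]
orientation: [-0.0, 0.87, 0.493, -0.0]
contact_force: [0.1, 0.9, -0.4]
width: 0.586
```

>>> send_rows --motion '[{"tx": 0.05,"ty": -0.45,"tz": 0,"spin": 0.03,"hand": 5},{"tx": 0.05,"ty": -0.45,"tz": 0,"spin": 0.03,"hand": 5}]'

```text
clock: 39.75
ee_pos: [0.4609, -0.0491, 0.0573]
orientation: [-0.0, 0.877, 0.48, -0.0]
contact_force: [0.4, -0.0, -0.3]
width: 0.589
```

```bash
python3 arc.py 0 .03;  python3 -c "
from h import *
s,im,C=look('w22.png',9000)"
```

```text
[ 0.4608731  -0.04905005  0.05728739] 57.31872010888528 [ 0.4 -0.  -0.3] [0.05 0.04 0.06]
tx -0.02 ty 0.02 spin 0.000
tx 0.03 ty -0.42 spin 0.030
t 39.75 [ 0.4609 -0.0491  0.0573] [-0.     0.877  0.48  -0.   ] F [ 0.4 -0.  -0.3] w 0.589
```

View pics/w22.png

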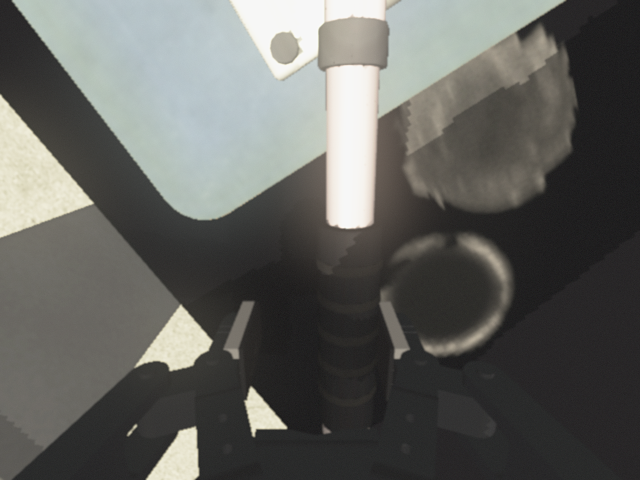

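>>> send_rows --motion '[{"tx": 0.05,"ty": -0.42,"tz": 0,"spin": 0.03,"hand": 5},{"tx": 0.05,"ty": -0.42,"tz": 0,"spin": 0.03,"hand": 5}]'

```text
clock: 40.05
ee_pos: [0.4577, -0.0464, 0.0573]
orientation: [-0.0, 0.885, 0.466, -0.0]
contact_force: [-1.5, 0.1, 0.3]
width: 0.581
```

>>> send_rows --motion '[{"tx": 0.05,"ty": -0.42,"tz": 0,"spin": 0.03,"hand": 5},{"tx": 0.05,"ty": -0.42,"tz": 0,"spin": 0.03,"hand": 5}]'

```text
clock: 40.3
ee_pos: [0.4545, -0.0436, 0.0573]
orientation: [-0.0, 0.892, 0.453, -0.0]
contact_force: [0.7, -0.1, 0.5]
width: 0.58
```

```bash
python3 arc.py 0 .03;  python3 -c "
from h import *
s,im,C=look('w23.png',9000)"
```

```text
[ 0.4544889  -0.04364702  0.05731076] 53.87219703887045 [ 0.7 -0.1  0.5] [-0.02  0.03  0.02]
tx -0.02 ty -0.03 spin 0.000
tx 0.02 ty -0.47 spin 0.030
t 40.3 [ 0.4545 -0.0436  0.0573] [-0.     0.892  0.453 -0.   ] F [ 0.7 -0.1  0.5] w 0.58
```

View pics/w23.png

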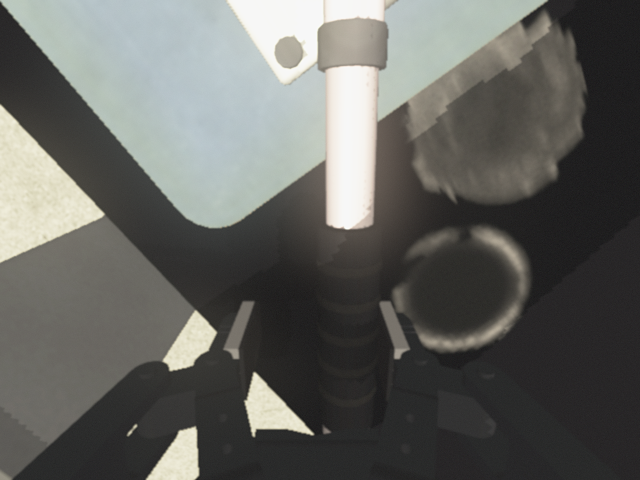

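>>> send_rows --motion '[{"tx": 0,"ty": -0.45,"tz": 0,"spin": 0.03,"hand": 5},{"tx": 0,"ty": -0.45,"tz": 0,"spin": 0.03,"hand": 5}]'

```text
clock: 40.6
ee_pos: [0.4525, -0.0417, 0.0578]
orientation: [0.001, 0.898, 0.439, 0.001]
contact_force: [5.5, -3.4, -3.1]
width: 0.589
```

```bash
python3 arc.py 0 .03;  python3 -c "
from h import *
s,im,C=look('w24.png',9000)"
```

```text
[ 0.4525483  -0.04170949  0.05781861] 52.091185152301264 [ 5.5 -3.4 -3.1] [-0.69 -1.2   0.12]
tx -0.02 ty -0.21 spin 0.000
tx 0.02 ty -0.65 spin 0.030
t 40.6 [ 0.4525 -0.0417  0.0578] [0.001 0.898 0.439 0.001] F [ 5.5 -3.4 -3.1] w 0.589
```

View pics/w24.png

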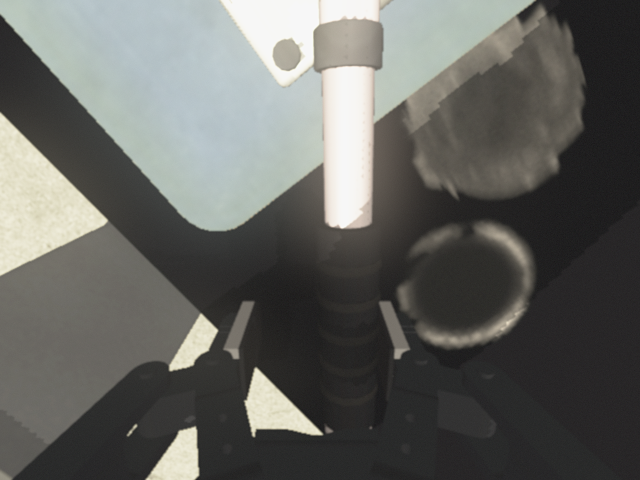

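The force is up to about 6.5 N, so the spindle is seated. From here I'll use 1.5 to 2 mm steps and watch for the click.

>>> send_rows --motion '[{"tx": 0,"ty": -0.15,"tz": 0,"spin": 0.01,"hand": 5},{"tx": 0,"ty": -0.15,"tz": 0,"spin": 0.01,"hand": 5}]'

```text
clock: 40.9
ee_pos: [0.4517, -0.041, 0.0579]
orientation: [0.001, 0.901, 0.435, 0.002]
contact_force: [8.6, -4.7, -5.3]
width: 0.583
```

>>> send_rows --motion '[{"tx": 0,"ty": -0.15,"tz": 0,"spin": 0.01,"hand": 5},{"tx": 0,"ty": -0.15,"tz": 0,"spin": 0.01,"hand": 5}]'

```text
clock: 41.15
ee_pos: [0.4504, -0.0398, 0.0579]
orientation: [0.001, 0.903, 0.43, 0.002]
contact_force: [7.6, -4.5, -4.5]
width: 0.59
```

>>> send_rows --motion '[{"tx": 0,"ty": -0.15,"tz": 0,"spin": 0.01,"hand": 5},{"tx": 0,"ty": -0.15,"tz": 0,"spin": 0.01,"hand": 5}]'

```text
clock: 41.4
ee_pos: [0.4491, -0.0388, 0.0578]
orientation: [0.001, 0.905, 0.426, 0.001]
contact_force: [6.8, -3.6, -4.7]
width: 0.582
```

```bash
python3 arc.py 0;  python3 -c "
from h import *
s,im,C=look('w25.png',9000)
for f in ('w23','w24','w25'):
  a=cv2.cvtColor(cv2.imread(f'pics/{f}.png'),cv2.COLOR_BGR2GRAY)
  for v in (4,12,80,100,130,160,200):
    r=np.where(a[v,290:400]>170)[0]+290; print(f,v,r.min() if len(r) else None,r.max() if len(r) else None)
"
```

```text
[ 0.44906304 -0.03879299  0.05780926] 50.38441648744171 [ 6.8 -3.6 -4.7] [-0.6  -1.47  0.1 ]
tx -0.00 ty -0.19 spin 0.000
t 41.4 [ 0.4491 -0.0388  0.0578] [0.001 0.905 0.426 0.001] F [ 6.8 -3.6 -4.7] w 0.582
w23 4 290 399
w23 12 290 399
w23 80 290 399
w23 100 290 399
w23 130 290 375
w23 160 290 374
w23 200 327 372
w24 4 290 399
w24 12 290 399
w24 80 290 399
w24 100 290 399
w24 130 290 372
w24 160 290 371
w24 200 325 370
w25 4 290 399
w25 12 290 399
w25 80 290 399
w25 100 290 399
w25 130 290 375
w25 160 290 374
w25 200 327 372
```

View pics/w25.png

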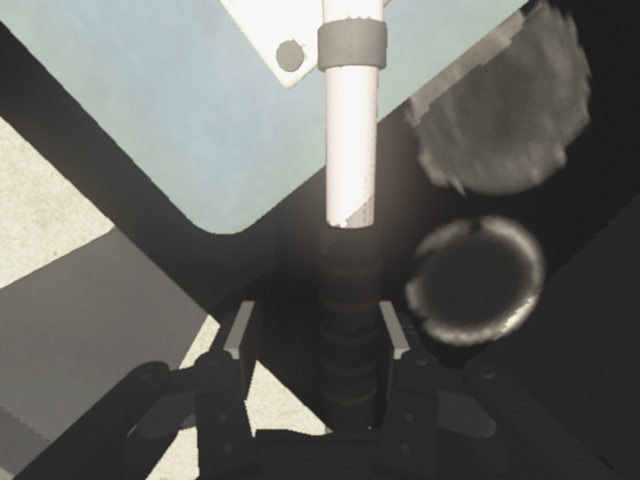

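The pull peaked near 10 to 11 N and is falling as the handle gives, and the stub and handle now show a slight bend at (350,45). That is the click starting, at about 0.03 rad. I'll go a few millimetres on to a plain click, well short of 0.2 rad.

>>> send_rows --motion '[{"tx": 0,"ty": -0.2,"tz": 0,"spin": 0.014,"hand": 5},{"tx": 0,"ty": -0.2,"tz": 0,"spin": 0.014,"hand": 5}]'

```text
clock: 41.7
ee_pos: [0.4474, -0.0374, 0.0578]
orientation: [0.001, 0.908, 0.419, 0.001]
contact_force: [6.7, -2.4, -3.5]
width: 0.589
```

>>> send_rows --motion '[{"tx": 0,"ty": -0.2,"tz": 0,"spin": 0.014,"hand": 5},{"tx": 0,"ty": -0.2,"tz": 0,"spin": 0.014,"hand": 5}]'

```text
clock: 41.95
ee_pos: [0.4457, -0.0359, 0.0578]
orientation: [0.001, 0.911, 0.413, 0.001]
contact_force: [4.5, -2.4, -2.2]
width: 0.584
```

```bash
python3 arc.py 0;  python3 -c "
from h import *
s,im,C=look('w26.png',9000)
a=cv2.imread('pics/w26.png');b=cv2.imread('pics/w23.png')
cv2.imwrite('pics/c12.png',cv2.resize(np.hstack([b[0:240,270:430],a[0:240,270:430]]),None,fx=2.4,fy=2.4))
"
```

```text
[ 0.44568907 -0.03591148  0.05779651] 48.789737949047336 [ 4.5 -2.4 -2.2] [-0.35 -1.02  0.12]
tx 0.03 ty -0.16 spin 0.000
t 41.95 [ 0.4457 -0.0359  0.0578] [0.001 0.911 0.413 0.001] F [ 4.5 -2.4 -2.2] w 0.584
```

View pics/c12.png

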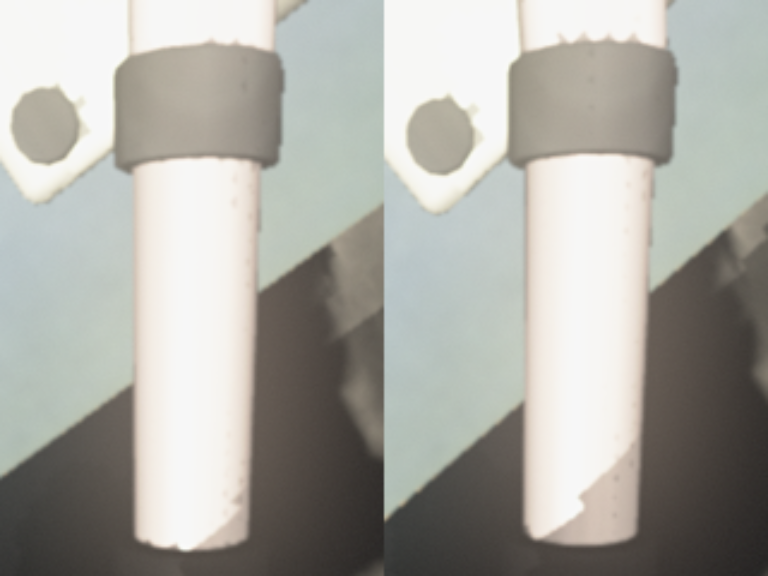

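>>> send_rows --motion '[{"tx": 0,"ty": -0.2,"tz": 0,"spin": 0.014,"hand": 5},{"tx": 0,"ty": -0.2,"tz": 0,"spin": 0.014,"hand": 5}]'

```text
clock: 42.25
ee_pos: [0.444, -0.0344, 0.0578]
orientation: [0.0, 0.913, 0.407, 0.001]
contact_force: [5.1, -0.9, -1.9]
width: 0.585
```

```bash
python3 arc.py 0
```

```text
[ 0.4439636  -0.03437859  0.05776441] 48.0235956512273 [ 5.1 -0.9 -1.9] [-0.1  -1.02  0.04]
tx 0.05 ty -0.12 spin 0.000
```

The travel past the peak is about 10 mm, which is 0.09 rad, and the pull has halved. That is a clear click, so I stop there and ease off.

>>> send_rows --motion '[{"tx": 0,"ty": 0.7,"tz": 0,"spin": 0,"hand": 5},{"tx": 0,"ty": 1.4,"tz": 0,"spin": 0,"hand": 5},{"tx": 0,"ty": 2.0,"tz": 0,"spin": 0,"hand": 5},{"tx": 0,"ty": 2.0,"tz": 0,"spin": 0,"hand": 5}]'

```text
clock: 42.75
ee_pos: [0.4574, -0.0482, 0.0569]
orientation: [-0.0, 0.913, 0.407, -0.001]
contact_force: [0.6, -0.1, -0.0]
width: 0.588
```

```bash
python3 arc.py 0;  python3 -c "
from h import *
s,im,C=look('w27.png',9000)"
```

```text
[ 0.45742191 -0.04816717  0.056911  ] 48.01981067292604 [ 0.6 -0.1 -0. ] [-0.01 -0.02 -0.01]
tx 0.17 ty -2.05 spin 0.000
t 42.75 [ 0.4574 -0.0482  0.0569] [-0.     0.913  0.407 -0.001] F [ 0.6 -0.1 -0. ] w 0.588
```

View pics/w27.png

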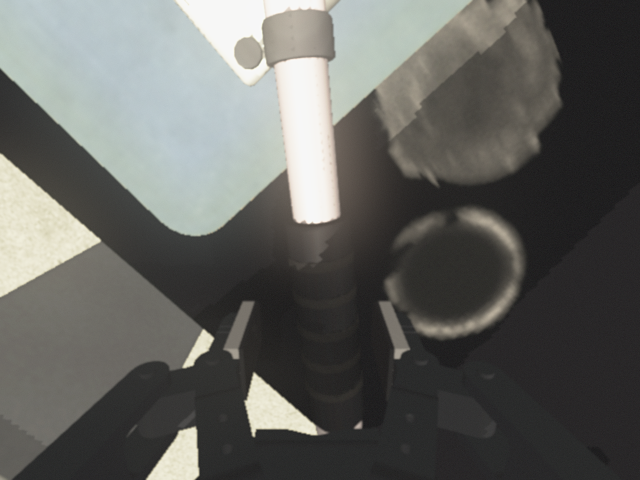

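The handle has sprung back straight and stands free between the pads. I'll rise and go look at the valve.

>>> send_rows --motion '[{"tx": 0,"ty": 0,"tz": -5,"spin": 0,"hand": 5},{"tx": 0,"ty": 0,"tz": -11,"spin": 0,"hand": 5},{"tx": 0,"ty": 0,"tz": -17,"spin": 0,"hand": 5},{"tx": 30.7,"ty": -17.9,"tz": -24,"spin": -0.733,"hand": 5},{"tx": 30.7,"ty": -17.9,"tz": -24,"spin": -0.733,"hand": 5},{"tx": 30.7,"ty": -17.9,"tz": -24,"spin": -0.733,"hand": 5},{"tx": 30.7,"ty": -17.9,"tz": -24,"spin": -0.733,"hand": 5},{"tx": 30.7,"ty": -17.9,"tz": -24,"spin": -0.733,"hand": 5},{"tx": 30.7,"ty": -17.9,"tz": -24,"spin": -0.733,"hand": 5},{"tx": 30.7,"ty": -17.9,"tz": -24,"spin": -0.733,"hand": 5},{"tx": 30.7,"ty": -17.9,"tz": -24,"spin": -0.733,"hand": 5},{"tx": 30.7,"ty": -17.9,"tz": -24,"spin": -0.733,"hand": 5}]'

```text
clock: 44.3
ee_pos: [0.5302, 0.2985, 0.2971]
orientation: [0.0, 0.707, 0.707, -0.001]
contact_force: [-0.3, 0.3, -0.4]
width: 0.581
```

```bash
python3 arc.py;  python3 -c "
from h import *
s,im,C=look('w28.png',9000)
shot('scene','s28.png')"
```

```text
[0.53017171 0.29848383 0.29706008] 89.94590687212796 [-0.3  0.3 -0.4] [-0.05 -0.    0.01]
t 44.3 [0.5302 0.2985 0.2971] [ 0.     0.707  0.707 -0.001] F [-0.3  0.3 -0.4] w 0.581
```

View pics/w28.png

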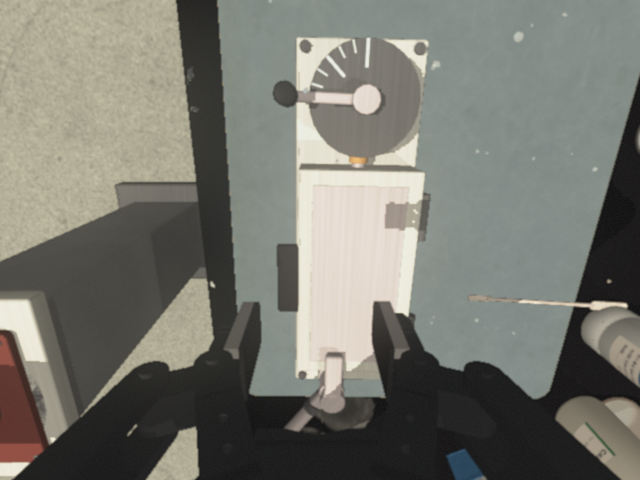

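View pics/s28.png

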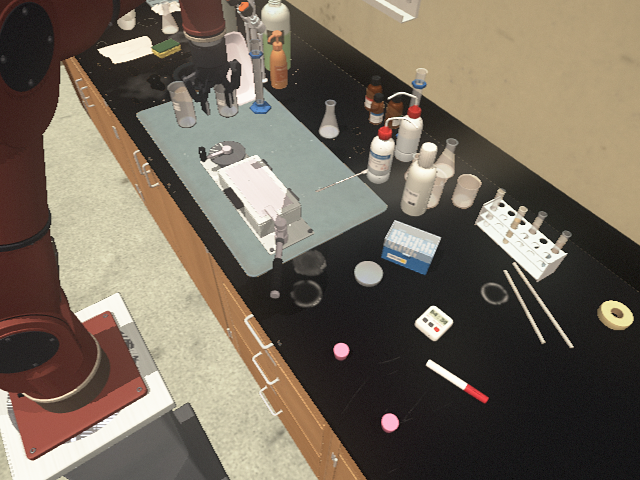

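The clamp finger now points square over the lid edge. On the valve, the hub is at (367,98), the knob at (285,93), and the 45° mark near (337,66). I'll zoom in and measure.

```bash
python3 -c "
from h import *
s=robot.sense();C=cam('wrist',s)
im=cv2.imread('pics/w28.png');cv2.imwrite('pics/c13.png',cv2.resize(im[30:170,260:440],None,fx=4.4,fy=4.2,interpolation=2))
for p,z in [((285,93),.103),((367,98),.09),((365,97),.058)]: X=onz(C,*p,z);print(p,X.round(4))
"
```

```text
(285, 93) [0.5063 0.4042 0.103 ]
(367, 98) [0.5755 0.401  0.09  ]
(365, 97) [0.5779 0.4037 0.058 ]
```

View pics/c13.png

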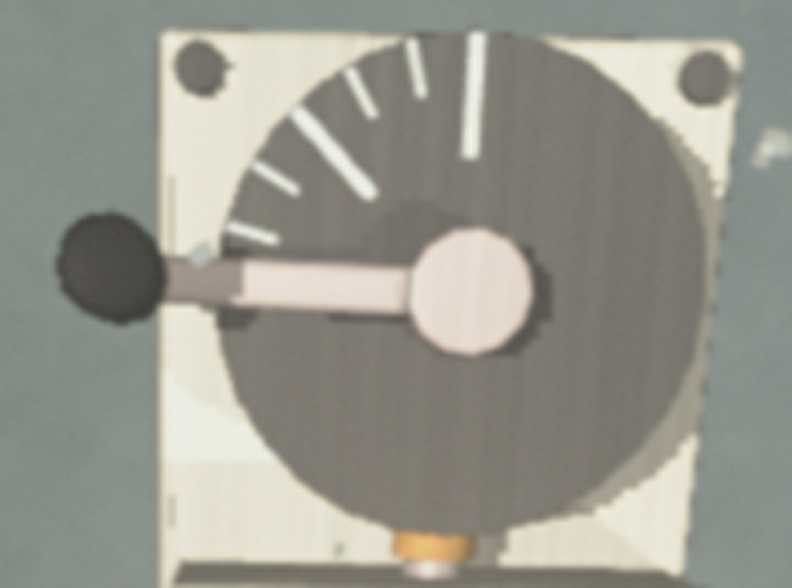

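```bash
python3 -c "
from h import *
s=robot.sense();C=cam('wrist',s)
f=lambda u,v,z:onz(C,260+u/4.4,30+v/4.2,z)
ang=lambda d:np.degrees(np.arctan2(d[1],d[0]))
c=f(464,282,.058);print('c',c)
for n,a,b in [('90',(477,35),(470,158)),('45',(297,112),(372,195)),('15',(230,228),(277,241))]:
  A=f(*a,.058);B=f(*b,.058);print(n,ang(A-B),ang(A-c),ang(B-c))
h=f(470,290,.093);k=f(112,265,.103);print('hub',h,'knob',k,np.linalg.norm((k-h)[:2]),ang(k-h),np.linalg.norm((k-c)[:2]),ang(k-c))
# mark-line intersection
L=[(f(477,35,.058),f(470,158,.058)),(f(297,112,.058),f(372,195,.058))]
M=[];r=[]
for A,B in L:
  d=(A-B)[:2];n=np.array([-d[1],d[0]]);M.append(n);r.append(n@A[:2])
print('X',np.linalg.solve(M,r))
"
```

```text
c [0.57833303 0.40357076 0.058     ]
90 89.11957275203342 89.38489232700164 89.63554227456684
45 134.1369189166306 136.50478151460305 138.519395594607
15 165.01332877444958 167.39581637404493 167.99554669839043
hub [0.57502665 0.39999576 0.093     ] knob [0.50668814 0.40410916 0.103     ] 0.06846218835261048 176.55542803852305 0.07164691016799467 179.5694380130032
X [0.5780658  0.40089947]
```

The marks give 89.1° and 134.1° in world axes, matching the chamber's yaw of about -0.9°. The knob is 71 mm from the pivot, as described. I'll hover over the knob with the jaws across the lever.

>>> send_rows --force 30 --motion '[{"tx": 10.3,"ty": -2.35,"tz": 0,"spin": -1.527,"hand": 5},{"tx": 10.3,"ty": -2.35,"tz": 0,"spin": -1.527,"hand": 5},{"tx": 10.3,"ty": -2.35,"tz": 0,"spin": -1.527,"hand": 5},{"tx": 10.3,"ty": -2.35,"tz": 0,"spin": -1.527,"hand": 5},{"tx": 10.3,"ty": -2.35,"tz": 0,"spin": -1.527,"hand": 5},{"tx": 10.3,"ty": -2.35,"tz": 0,"spin": -1.527,"hand": 5},{"tx": 10.3,"ty": -2.35,"tz": 0,"spin": -1.527,"hand": 5},{"tx": 10.3,"ty": -2.35,"tz": 0,"spin": -1.527,"hand": 5},{"tx": 10.3,"ty": -2.35,"tz": 0,"spin": -1.527,"hand": 5},{"tx": 10.3,"ty": -2.35,"tz": 0,"spin": -1.527,"hand": 5},{"tx": 10.3,"ty": -2.35,"tz": 6,"spin": -1.527,"hand": 5},{"tx": 10.3,"ty": -2.35,"tz": 13,"spin": -1.527,"hand": 5},{"tx": 10.3,"ty": -2.35,"tz": 13,"spin": -1.527,"hand": 5},{"tx": 10.3,"ty": -2.35,"tz": 13,"spin": -1.527,"hand": 5}]'

```text
clock: 46.15
ee_pos: [0.5067, 0.4036, 0.169]
orientation: [0.0, 0.022, 1.0, 0.0]
contact_force: [-0.3, 0.8, 0.6]
width: 0.581
```

```bash
python3 arc.py;  python3 -c "
from h import *
s,im,C=look('w29.png',9000)
shot('scene','s29.png')"
```

```text
[0.50666845 0.40360802 0.16897025] 177.47457896682818 [-0.3  0.8  0.6] [ 0.04 -0.05  0.04]
t 46.15 [0.5067 0.4036 0.169 ] [0.    0.022 1.    0.   ] F [-0.3  0.8  0.6] w 0.581
```

View pics/w29.png

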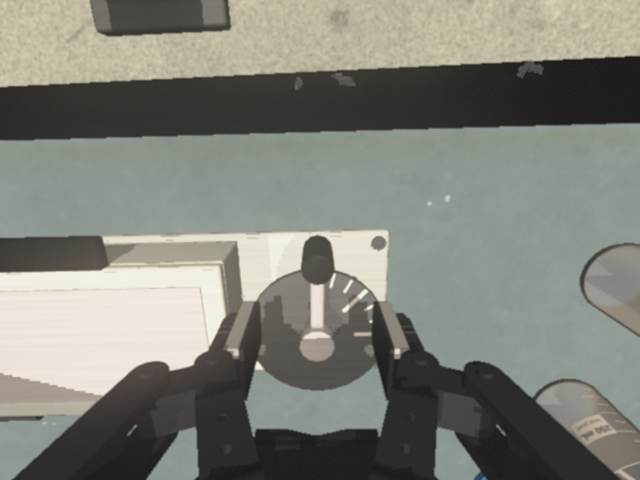

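```bash
python3 -c "
from h import *
s=robot.sense();C=cam('wrist',s)
for p,z in [((317,268),.103),((317,241),.063),((317,348),.093),((319,329),.058)]:
  X=onz(C,*p,z);print(p,X.round(4),totool(X,s).round(2))
"
```

```text
(317, 268) [0.5047 0.4049 0.103 ] [0.26 0.02 6.73]
(317, 241) [0.5018 0.4052 0.063 ] [ 0.55  0.03 10.73]
(317, 348) [0.5661 0.4022 0.093 ] [-5.88  0.02  7.75]
(319, 329) [0.5742 0.4036 0.058 ] [-6.68  0.18 11.25]
```

The knob is centred between the jaws. I'll lower and grip it.

>>> send_rows --force 25 --motion '[{"tx": 0.2,"ty": 0,"tz": 4,"spin": 0,"hand": 5},{"tx": 0.2,"ty": 0,"tz": 7,"spin": 0,"hand": 5},{"tx": 0.2,"ty": 0,"tz": 7.7,"spin": 0,"hand": 5},{"tx": 0.2,"ty": 0,"tz": 7.7,"spin": 0,"hand": 5},{"tx": 0.2,"ty": 0,"tz": 7.7,"spin": 0,"hand": 1},{"tx": 0.2,"ty": 0,"tz": 7.7,"spin": 0,"hand": 1},{"tx": 0.2,"ty": 0,"tz": 7.7,"spin": 0,"hand": 1},{"tx": 0.2,"ty": 0,"tz": 7.7,"spin": 0,"hand": 1},{"tx": 0.2,"ty": 0,"tz": 7.7,"spin": 0,"hand": 1},{"tx": 0.2,"ty": 0,"tz": 7.7,"spin": 0,"hand": 1}]'

```text
clock: 47.5
ee_pos: [0.5049, 0.4038, 0.0919]
orientation: [0.001, 0.021, 1.0, 0.001]
contact_force: [-0.9, -0.7, 6.4]
width: 0.226
```

```bash
python3 - <<'E'
from h import *
import math
s=robot.sense();R,p=wpose(s);q=s['orientation'];y0=2*math.atan2(q[2],q[1]);print(p,math.degrees(y0),s['contact_force'].round(1),s['width'])
P=np.array([.576,.402]);r=np.linalg.norm(p[:2]-P);a0=math.atan2(*(p[:2]-P)[::-1]);print(r,math.degrees(a0))
e=np.array([math.cos(y0),math.sin(y0)]);f=np.array([e[1],-e[0]])
a1=math.radians(134.1)
for k in range(1,9):
    a=a0+(a1-a0)*k/8; v=P+r*np.array([math.cos(a),math.sin(a)])-p[:2]
    print('tx %.2f ty %.2f spin %.3f'%(v@e*100,v@f*100,a0-a))
E
```

```text
[0.50488374 0.40380324 0.09186493] 177.5401372143825 [-0.9 -0.7  6.4] 0.22565158710427344
0.0711391135650558 178.54750307346748
tx -0.02 ty 0.69 spin 0.097
tx -0.11 ty 1.37 spin 0.194
tx -0.26 ty 2.05 spin 0.291
tx -0.48 ty 2.70 spin 0.388
tx -0.76 ty 3.33 spin 0.485
tx -1.10 ty 3.93 spin 0.582
tx -1.50 ty 4.49 spin 0.679
tx -1.95 ty 5.02 spin 0.776
```

>>> send_rows --motion '[{"tx": 0,"ty": 0.7,"tz": -0.1,"spin": 0.1,"hand": 1},{"tx": -0.1,"ty": 1.4,"tz": -0.1,"spin": 0.19,"hand": 1},{"tx": -0.25,"ty": 2.05,"tz": -0.1,"spin": 0.29,"hand": 1},{"tx": -0.5,"ty": 2.7,"tz": -0.1,"spin": 0.39,"hand": 1},{"tx": -0.75,"ty": 3.35,"tz": -0.1,"spin": 0.49,"hand": 1},{"tx": -1.1,"ty": 3.95,"tz": -0.1,"spin": 0.58,"hand": 1},{"tx": -1.5,"ty": 4.5,"tz": -0.1,"spin": 0.68,"hand": 1},{"tx": -1.95,"ty": 5,"tz": -0.1,"spin": 0.776,"hand": 1},{"tx": -1.95,"ty": 5,"tz": -0.1,"spin": 0.776,"hand": 1},{"tx": -1.95,"ty": 5,"tz": -0.1,"spin": 0.776,"hand": 1}]'

```text
clock: 48.75
ee_pos: [0.5267, 0.4524, 0.092]
orientation: [0.0, 0.397, 0.918, 0.001]
contact_force: [3.7, 0.8, 1.7]
width: 0.224
```

```bash
python3 arc.py;  python3 -c "
from h import *
s,im,C=look('w30.png',9000)
s,im=shot('scene','s30.png')
cv2.imwrite('pics/c14.png',cv2.resize(im[110:200,170:290,::-1],None,fx=6,fy=6,interpolation=2))"
```

```text
[0.52665667 0.4523741  0.09195912] 133.18692420279268 [3.7 0.8 1.7] [ 0.09 -0.82  0.06]
t 48.75 [0.5267 0.4524 0.092 ] [0.    0.397 0.918 0.001] F [3.7 0.8 1.7] w 0.224
```

View pics/w30.png

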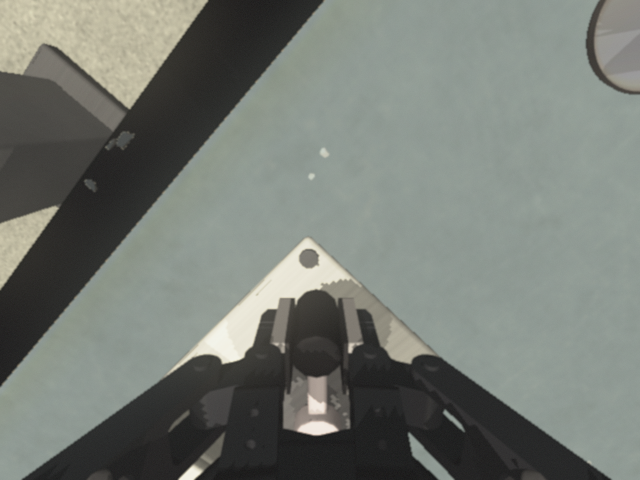

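View pics/c14.png

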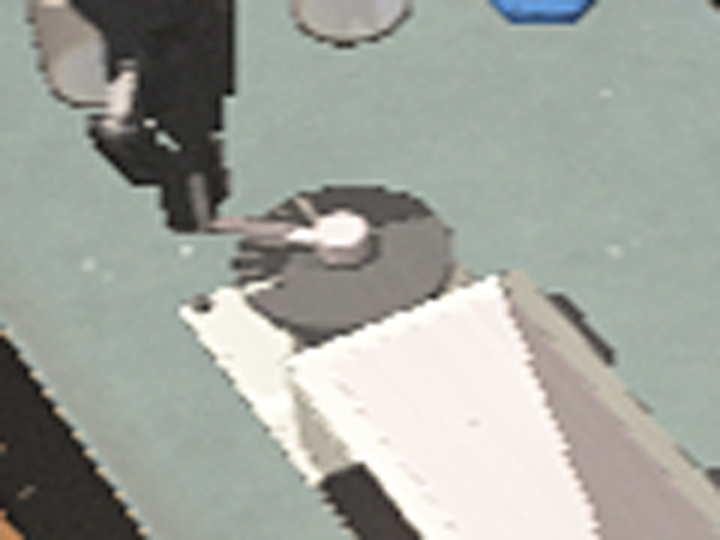

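>>> send_rows --motion '[{"tx": 0,"ty": 0,"tz": 0,"spin": 0,"hand": 5},{"tx": 0,"ty": 0,"tz": 0,"spin": 0,"hand": 5},{"tx": 0,"ty": 0,"tz": 0,"spin": 0,"hand": 5},{"tx": 0,"ty": 0,"tz": -5,"spin": 0,"hand": 5},{"tx": 0,"ty": 0,"tz": -11,"spin": 0,"hand": 5},{"tx": -11.5,"ty": -10.3,"tz": -20.5,"spin": 0.754,"hand": 5},{"tx": -11.5,"ty": -10.3,"tz": -20.5,"spin": 0.754,"hand": 5},{"tx": -11.5,"ty": -10.3,"tz": -20.5,"spin": 0.754,"hand": 5},{"tx": -11.5,"ty": -10.3,"tz": -20.5,"spin": 0.754,"hand": 5},{"tx": -11.5,"ty": -10.3,"tz": -20.5,"spin": 0.754,"hand": 5},{"tx": -11.5,"ty": -10.3,"tz": -20.5,"spin": 0.754,"hand": 5},{"tx": -11.5,"ty": -10.3,"tz": -20.5,"spin": 0.754,"hand": 5}]'

```text
clock: 50.35
ee_pos: [0.5288, 0.2987, 0.2957]
orientation: [-0.0, 0.706, 0.708, -0.0]
contact_force: [-0.5, 0.7, -0.0]
width: 0.589
```

```bash
python3 arc.py;  python3 -c "
from h import *
s,im,C=look('w31.png',9000)
im=im[:,:,::-1];cv2.imwrite('pics/c15.png',cv2.resize(im[30:170,260:440],None,fx=4.4,fy=4.2,interpolation=2))"
```

```text
[0.52883556 0.29867928 0.2957235 ] 90.11436559498193 [-0.5  0.7 -0. ] [0.07 0.01 0.  ]
t 50.35 [0.5288 0.2987 0.2957] [-0.     0.706  0.708 -0.   ] F [-0.5  0.7 -0. ] w 0.589
```

View pics/c15.png

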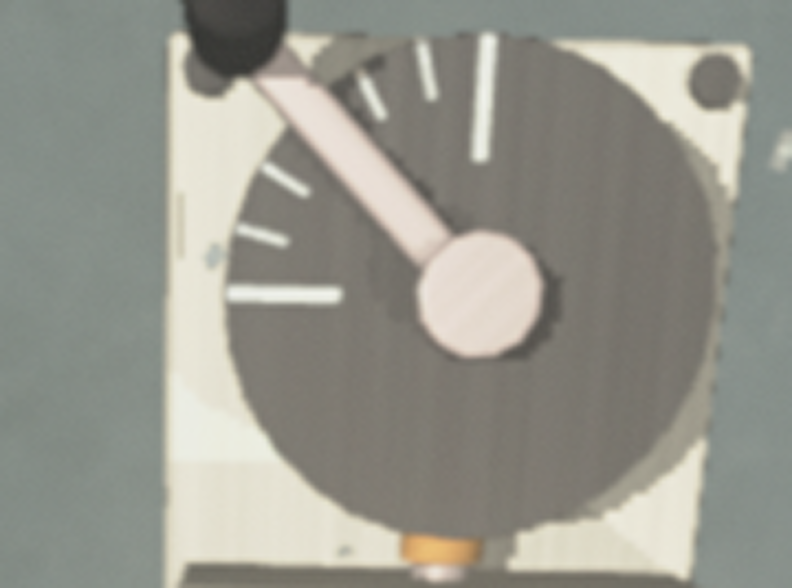

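```bash
python3 - <<'E'
from h import *
s=robot.sense();C=cam('wrist',s)
im=cv2.imread('pics/w31.png')
cv2.imwrite('pics/c16.png',cv2.resize(im[10:110,290:390],None,fx=6,fy=6,interpolation=2))
f=lambda u,v,z:onz(C,260+u/4.4,30+v/4.2,z)
ang=lambda d:np.degrees(np.arctan2(d[1],d[0]))
L=lambda a,b,z:ang(f(*a,z)-f(*b,z))
print('0',L((228,294),(340,295),.058),'90',L((488,35),(481,160),.058))
print('bar L',L((262,85),(413,262),.08),'R',L((308,75),(455,238),.08))
h=f(480,294,.093);c=f(471,284,.058)
for z in(.075,.08,.085):
  m=(f(285,80,z)+f(300,97,z))/2;print(z,ang(f(285,80,z)-f(434,250,z)))
E
```

```text
0 179.51782128062814 90 89.42667856947692
bar L 132.54750492889332 R 134.46590210195404
0.075 133.48874850046394
0.08 133.48874850046386
0.085 133.48874850046386
```

View pics/c16.png

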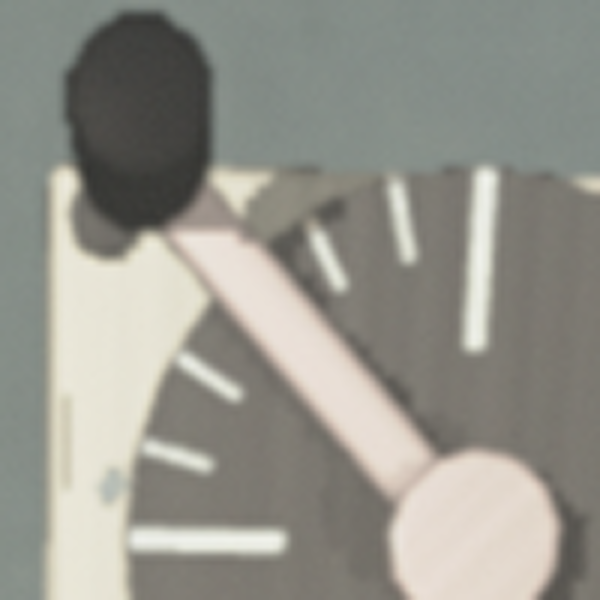

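```bash
python3 - <<'E'
from h import *
s=robot.sense();C=cam('wrist',s);ang=lambda d:np.degrees(np.arctan2(d[1],d[0]))
im=cv2.imread('pics/w31.png').astype(int); b,g,r=im[...,0],im[...,1],im[...,2]
m=((r-g)>6)&(r>150)
sub=np.zeros_like(m);sub[48:88,318:360]=True
v,u=np.where(m&sub);print(len(u))
P=np.array([onz(C,a,c,.08)[:2] for a,c in zip(u,v)])
hub=onz(C,369,100,.09)[:2]
k=np.linalg.norm(P-hub,axis=1)>.02;P=P[k]
vx,vy,_,_=cv2.fitLine(P.astype(np.float32),cv2.DIST_HUBER,0,.0001,.0001).ravel();print('bar',ang([-abs(vx),abs(vy)]),len(P))
w=(im.min(2)>185)&((r-g)<8)
for n,(x0,x1,y0,y1) in dict(m0=(311,338,97,103),m90=(366,374,38,68)).items():
    v,u=np.where(w[y0:y1,x0:x1]);Q=np.array([onz(C,a+x0,c+y0,.058)[:2] for a,c in zip(u,v)])
    l=cv2.fitLine(Q.astype(np.float32),cv2.DIST_HUBER,0,.0001,.0001).ravel();print(n,len(Q),ang(l[:2]))
E
```

```text
592
bar 135.96422 535
m0 92 -0.5218973
m90 97 88.912415
```

```bash
python3 - <<'E'
from h import *
s=robot.sense();C=cam('wrist',s);ang=lambda d:np.degrees(np.arctan2(d[1],d[0]))
im=cv2.imread('pics/w31.png').astype(float);g=cv2.GaussianBlur(im[...,1],(0,0),.6)
Ls=[];Rs=[]
for v in range(62,80):
    row=g[v,300:385]; t=165; x=np.where(row>t)[0]
    # run containing approx bar centre
    cx=int(326+(v-52)*(358-326)/(90-52))-300
    if row[cx]<t: print(v,'miss');continue
    a=cx
    while row[a-1]>t:a-=1
    b=cx
    while row[b+1]>t:b+=1
    l=a-(row[a]-t)/(row[a]-row[a-1]); r=b+(row[b]-t)/(row[b]-row[b+1])
    print(v,round(300+l,1),round(300+r,1)); Ls.append((300+l,v));Rs.append((300+r,v))
for S in (Ls,Rs,[((a[0]+b[0])/2,a[1]) for a,b in zip(Ls,Rs)]):
    P=np.array([onz(C,*p,.08)[:2] for p in S],np.float32);l=cv2.fitLine(P,cv2.DIST_HUBER,0,.0001,.0001).ravel();print(ang([-abs(l[0]),abs(l[1])]))
E
```

```text
62 328.6 342.4
63 329.4 343.2
64 330.3 344.0
65 331.2 344.9
66 332.0 345.8
67 332.9 346.6
68 333.7 347.4
69 334.5 348.2
70 335.4 349.0
71 336.2 349.8
72 337.1 350.7
73 337.9 351.6
74 338.8 352.4
75 339.6 353.2
76 340.5 354.0
77 341.4 354.8
78 342.2 355.7
79 343.0 356.6
133.73518
133.4975
133.60168
```

The lever edges fit to 133.6°, against 134.2 to 134.4° for the 45° direction from the marks, so it sits under 1° off. I'll take one last look before handing in.

```bash
python3 -c "
from h import *
s,im=shot('scene','s32.png');print(s['clock'],s['contact_force'].round(1))"
```

```text
50.4 [-0.8 -0.4 -0. ]
```

View pics/s32.png

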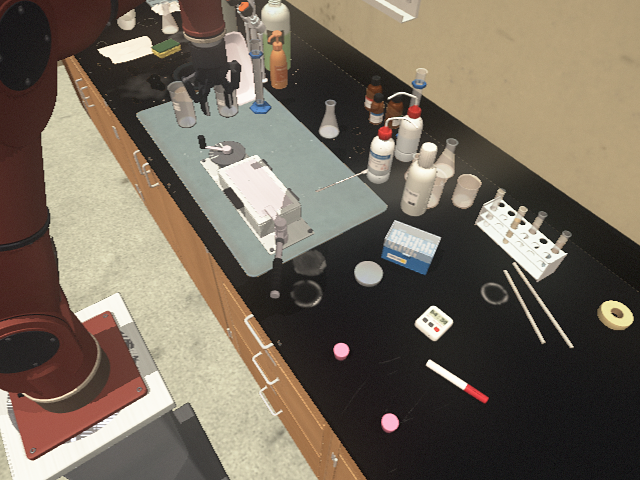

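View pics/w31.png

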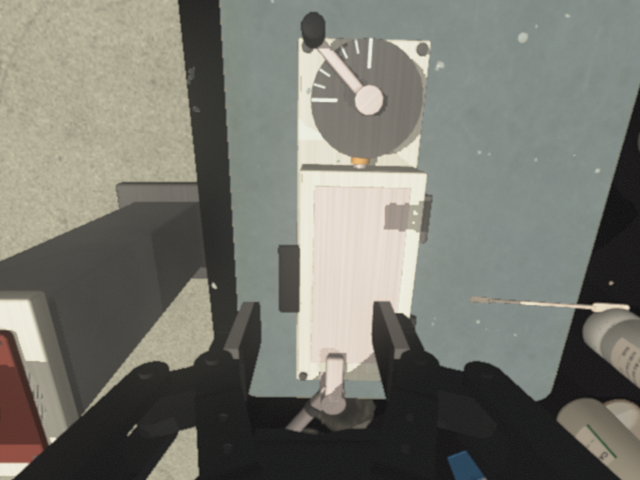

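The lid is flat, the clamp finger is square over its edge at (335,370), and the wrench stands free. The lever covers the 45° mark. The dish, timer and pen are where they started, and so are both pink look-alikes. Handing in.

```bash
python3 -c "
from plant import robot
print(robot.job_done())"
```

```text
the job is handed in; nothing more can be done
None
```

The job is done in the order asked and handed in at about 50 s; no verdict was reported.

- **Stoppers:** I found four on the worktop, two off-white and two dark green, and put all of them in the chamber. One white stopper was knocked aside inside the well but stayed in. The two pink look-alikes were left alone.
- **Lid:** I closed it over its arc and pressed it down with about 13 N. The fingertip height at contact matched a flat lid, and the pictures show it flat.
- **Wrench:** It turned clockwise until the spindle seated. The pull peaked at about 10 N in the readings, then fell to about 5 N as the handle gave. I stopped at an estimated 0.09 rad, worked out from travel since I had no direct reading. The handle sprang back straight when I let go, and the clamp finger points square over the lid edge.
- **Lever:** The last measurement put it at about 45.7°. One rough colour-mask fit gave a figure over 2° different. I set that one aside as clipped and used the edge fit instead.
- **Timer, dish and pen:** In the last picture they sit where they started.

The only other hitch was one move call refused for a missing spin value, which moved nothing. The robot was clear of everything at hand-in.

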